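# Dig out the shaker's ballast bar, gauge it, fit it and change the feed over

### The arm

A 6-joint arm with a two-finger parallel gripper is mounted at the origin on the work surface. World frame = base frame: x ahead of the robot, y to its left, z up, the work surface at z = 0. Lengths are in mm, angles in degrees, forces in N, time in s.
With the tool pointing down it reaches from about 300 to 850 mm from the base axis. Payload 4.2 kg.
Tool frame: the origin (TCP) lies on the centre line of the jaws, within the pads' length; the fingertips stand 11 mm ahead of it and the grasp point (between the pads) lies 8 mm behind it; z points along the fingers, y is the line along which they close (so a half turn about z gives the same grasp; the last joint's range is limited). The gripper opens to 91 mm and grips with 3 to 60 N. Pads are 32 mm wide; open, the fingers measure 118 mm over their backs; the gripper's body (76 mm by 178 mm) begins 60 mm behind the grasp point.
Start: joints at [-69.844, 18.312, 89.639, -0, 72.044, -1.146], TCP at [208.897, -535.727, 224.976] pointing down, gripper open.
Joint ranges: [-177.97, 177.97], [-48.28, 115.42], [12.27, 149.76], [-77.06, 257.06], [2.81, 150.46], [-146.56, 146.56]. Speed limits (degrees/s): [147.25, 147.25, 180, 180, 180, 180].

### API

Orientations are given as [roll, pitch, yaw] about the fixed x, y, z axes, in that order (R = Rz(yaw) Ry(pitch) Rx(roll)).
In Python, from workcell import env, grab_frame, camera_model, models gives the robot as it stands.
- The arm moves only by the shell command python3 -m crank 'ROWS' [FORCE]. ROWS is text: rows parted by semicolons, each of 7 numbers parted by spaces: the closure, from -1 (fully open) to 1 (shut), so that 0 is half open, then the shift along the tool's x, y, z in mm, then the turn, a rotation vector about the tool's x, y, z in degrees. A call has 1 to 10 rows; each row shifts and turns the commanded pose from where the row before left it, along the tool's axes as they then stand; what a row does not reach is not made up. A row lasts 1/8 s, in which the tool goes at most 62.5 mm and 10.7 degrees, less where a joint would pass 70% of its speed; a pose out of reach is approached as far as the arm can. A call is refused whole if a number of a shift passes 62.5 or a number of a turn 10.7, either way. A call with a gripper value outside its range is refused whole. The fingers move at their own pace and stop on an object; FORCE is the grip in N (left out, the last holds). Time passes only in rows, so rows that do not move let the fingers close. It gives the time, the measured TCP pose, the force, the opening and the grip force at its end, in the units of the state.
- env.state(): the state, without advancing time (a new reading comes with each control period).
- grab_frame(name): name is "scene" or "top" or "wrist"; returns the picture (384x512x3 uint8, blue, green, red); there is no depth.
- camera_model(name): a dict with "K" (3x3 intrinsics, pixels), "k1" (the pictures are not rectified: a ray, as slopes to the right and down, at radius r is drawn at 1 + k1 r^2 times it, then the intrinsics apply), "R" (3x3) and "t" (3): a world point X has camera coordinates R X + t; the wrist camera has in their place "mount" (4x4, takes a point from camera to tool coordinates, whose origin is the TCP and whose axes are the flange's). Camera axes: x right, y down, z forward; pixel columns grow to the right and rows downward; lengths in mm; the calibration is good to about 2 mm. A picture is of the moment at which its call begins: read the wrist's pose just before it. camera_model takes no time and is no camera call.
- env.job_done(): hands the job in; it is judged then, once.
Trained networks look in the newest picture that a camera, given by its name, has taken for a name from the list of things; names that differ only in an ending like _2 or _b are one class to them, and where a whole thing is asked for, a point or a joint stands for the part that bears it (a point fixed in the world has none). Each returns a list of dicts, best first, with "p" (0 to 1); they miss things now and then, are a little off and sometimes report something else, mostly with a low value. They report only what shows in the picture. A call takes as long as a camera call.
- models.search_frame(name, camera): "point" ([x, y, z] in mm, in world coordinates, good to about 4 mm: the middle of the surface that is visible of it).
The state is a dict: "time_s": time; "qpos": joint angles; "qvel": joint speeds; "effort": joint torques, N m; "ee_pos": TCP position; "ee_rot": TCP orientation; "force": force on the tool from outside, world axes, zero at the start; "torque": the same for the moment, N m; "gripper_width": finger opening in mm; "gripper_force": force on a finger pad.
Only numpy, scipy, OpenCV 4.12 (cv2) and the standard library are available. Lean on these libraries where they do the work, as an engineer would, in place of code of your own. Each camera call takes 0.05 s, during which the arm holds its last target. There are 200 camera calls.

### The job

First move every stopper and small jar out of the grey bin into the steel tray, then take out the aluminium ballast bar buried under them, lay it flat on the height gauge with one end below the foot, let go of it and push the gauge's knob down until the foot rests on the bar for a second or two, then let the foot spring back up. Next lay the bar squarely on the rubber strip of the shaker, along it and fully on it, and only then move the shaker's changeover switch from left to upright centre off, pause there about two seconds, and throw it fully over to the right. Leave the stoppers and jars in the tray, and do not disturb anything else on the bench.

Things in the scene. Friction and masses are not known exactly. Their poses are not given: they have to be found in the camera images.
- bin: open grey plastic bin, fixed, 278 x 228 x 50 mm outside (its x and y), walls and floor 4 mm thick; holds the buried bar and the loose stoppers and jars. Origin at the centre of its underside
- tray: open low steel tray, fixed, 150 x 190 x 12 mm outside (its x and y), walls and floor 4 mm thick; starts empty. Origin at the centre of its underside
- bar_mid (a point): centre of the ballast bar: a plain aluminium flat bar 170 x 30 x 16 mm (its x, y, z) of about 0.2 kg, the only long part in the bin, lying flat on the bin's floor under the loose things
- stopper1_mid (a point): centre of a black rubber stopper, round, 42 mm across the top and 32 mm tall, its z along its axis, about 50 g; starts upright, on top of the bar
- jar1_mid (a point): centre of a small amber jar with a white cap, round, 34 mm across and 44 mm tall, its z along its axis, about 50 g; starts upright, on top of the bar
- stopper2_mid (a point): centre of a black rubber stopper, round, 42 mm across the top and 32 mm tall, its z along its axis, about 50 g; starts upright, on top of the bar
- jar2_mid (a point): centre of a small amber jar with a white cap, round, 34 mm across and 44 mm tall, its z along its axis, about 50 g; starts upright, on the bin's floor beside the bar; absent in some runs (then never seen)
- stopper3_mid (a point): centre of a black rubber stopper, round, 42 mm across the top and 32 mm tall, its z along its axis, about 50 g; starts upright, on the bin's floor beside the bar; absent in some runs (then never seen)
- jar3_mid (a point): centre of a small amber jar with a white cap, round, 34 mm across and 44 mm tall, its z along its axis, about 50 g; starts upright, on the bin's floor beside the bar; absent in some runs (then never seen)
- gauge: height gauge, fixed; origin on the table below the axis of its foot. Grey base 20 mm thick, from -57 to 93 mm in its x and -170 to 45 mm in its y; a column 68 mm ahead (+x) of the foot's axis reaches z = 0.135; from it a head 22 mm wide in y, z 0.088 to 0.108, reaches 10 mm past the axis. The sprung foot under it is a disc 16 mm across, its underside 46 mm above the base at rest
- gauge_rest (a point): point on top of the gauge's base (z = 0.020), 68 mm to the right (-y) of the foot's axis: with the bar's middle here and the bar along the gauge's y, one end lies under the foot and the hand is clear of the head; bring the bar in low from the right, as the foot hangs over its end
- gauge_knob (a point): centre of the top face of the black knob, 28 mm across, on the gauge's spindle, straight above the foot; moves down with it; 162 mm above the table at rest
- gauge_spindle (a joint): how far the gauge's foot has been pushed down, m: 0 at rest, 0.038 at its stop; a part's height is 0.046 minus this, so 0.030 on the bar lying flat. The spring pushes back with about 1.5 N at rest to 6 N at the stop and lifts the foot home when let go
- pad (a point): centre of the top face of the black rubber strip on the shaker's steel platform, 88 mm above the table; the strip is 50 x 190 mm (its x and y), 3 mm proud of the platform (240 x 260 mm, centred 55 mm ahead in x). A conical flask, 64 mm across, top 175 mm above the table, is fixed 125 mm ahead and 50 mm left of here; leave it alone
- switch_ball (a point): centre of the black ball, 20 mm across, on the tip of the changeover switch lever on the shaker's front strip; 56 mm from the pivot, on a rod of 8 mm
- switch_pivot (a point): pivot of the switch lever, 66 mm above the table, level with the strip's top; the lever swings left and right about this point's x axis, left being its +y. The platform's edge (85 mm high) is 45 mm ahead in x
- switch (a joint): angle of the switch lever, rad: about -0.5 to -0.6 leaning left (start), 0 upright (centre off), 0.6 leaning right (stop). Stays where it is left; about 1 N at the ball moves it
- dish1: clear Petri dish, 55 mm across, 16 mm tall; a bystander, origin at the centre of its underside; leave it alone
- dish2: clear Petri dish, 60 mm across, 16 mm tall; a bystander, origin at the centre of its underside; leave it alone
- dish3: small clear Petri dish, 50 mm across, 13 mm tall, between tray and shaker; a bystander, origin at the centre of its underside; leave it alone
- washbottle: white plastic bottle, 70 mm across, 170 mm tall; a bystander, origin at the centre of its underside; leave it alone
- jar_big: large amber jar, 60 mm across, 90 mm tall; a bystander, origin at the centre of its underside; leave it alone

How it is judged:
By the outcome, as a careful person would: the job done as asked, in the order asked, and still so for the second after the job is handed in, with the robot touching nothing.
Of jar2, stopper3, jar3 only 1 to 3 are there at a start; the rules pass over those that are not, and their reading is None.
At some moment in a run one of bar, stopper1, jar1, stopper2 may be knocked a few centimetres aside while the robot is not near it.
It also fails if it takes over 210 s, if anything falls off the work surface, if the arm or the gripper's body presses on something with over 40 N, if the wrist force passes 120 N, or if a joint passes its speed limit or range.

## Working session

There is one attempt and no reset: what is moved stays moved. The work goes in short steps, Python scripts to look and compute and a shell command to move; the robot and the scene stay as the last step left them, time stands still between calls to the robot, and variables do not carry over. Pictures are saved under pics/ and viewed, at most 14 in all, crops included, and the job is handed in when it is done.

```bash
ls; mkdir -p pics; cat > h.py <<'E'
import numpy as np, cv2
from scipy.spatial.transform import Rotation as Ro
from workcell import env, grab_frame, camera_model, models
def find(names,cam,n=3):
    for k in names:
        r=models.search_frame(k,cam)
        print(k,[(np.round(d["point"]).astype(int).tolist(),round(d["p"],2)) for d in r[:n]])
def st():
    s=env.state(); print({k:np.round(s[k],2).tolist() for k in("time_s","ee_pos","ee_rot","force","gripper_width","gripper_force","qpos")}); return s
E
python3 - <<'E'
from h import *
s=st(); print(Ro.from_euler('xyz',s['ee_rot'],degrees=True).as_matrix().round(2).tolist())
for c in("top","scene"):
    cv2.imwrite(f"pics/{c}0.png",grab_frame(c))
    find(["bin","tray","gauge","gauge_knob","pad","switch_ball","switch_pivot","bar_mid","dish1","washbottle","jar_big"] if c=="top" else ["gauge_knob","switch_ball","pad"],c)
    find(["stopper1_mid","jar1_mid"],c,7)
E
```

```text
pics
{'time_s': 0.0, 'ee_pos': [208.72, -535.23, 224.13], 'ee_rot': [-179.9, -0.0, 21.3], 'force': [0.51, 0.18, -0.45], 'gripper_width': 90.95, 'gripper_force': 0.0, 'qpos': [-69.84, 18.35, 89.71, 0.0, 72.05, -1.15]}
[[0.93, 0.36, -0.0], [0.36, -0.93, 0.0], [0.0, -0.0, -1.0]]
bin [([540, 291, 4], 0.78)]
tray []
gauge [([654, 1, 22], 0.78), ([501, -146, 14], 0.68)]
gauge_knob [([648, 64, 161], 0.47)]
pad [([541, -346, 87], 0.71)]
switch_ball [([432, -273, 122], 0.45)]
switch_pivot [([543, -347, 87], 0.66)]
bar_mid [([532, 265, 18], 0.65)]
dish1 [([298, 231, 13], 0.92), ([355, -154, 16], 0.89), ([501, -144, 15], 0.72)]
washbottle [([739, 185, 115], 0.58), ([353, -151, 15], 0.19)]
jar_big [([757, -191, 91], 0.73)]
stopper1_mid [([462, 266, 51], 0.5)]
jar1_mid [([514, 262, 64], 0.68)]
gauge_knob [([433, -278, 113], 0.72), ([773, 183, 113], 0.64), ([588, -356, 83], 0.37)]
switch_ball [([673, 2, 22], 0.62)]
pad [([585, -356, 85], 0.92), ([586, 267, 56], 0.21)]
stopper1_mid [([469, 263, 53], 0.79)]
jar1_mid [([526, 266, 63], 0.68)]
```

View pics/top0.png

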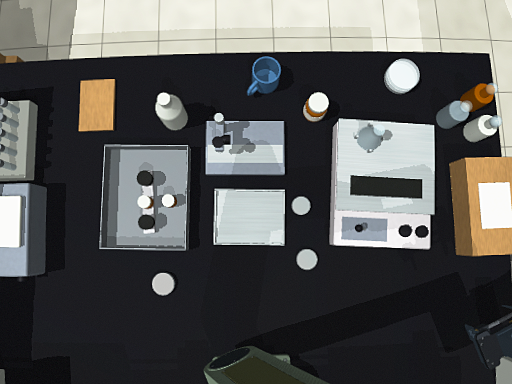

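View pics/scene0.png

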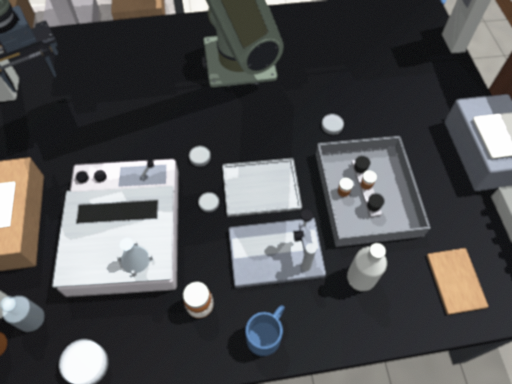

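The top view shows the bin (100-190, 145-250) with stoppers at (146,178) and (147,222), and jars at (145,201) and (168,200). The tray is at (214-285, 189-245), the gauge above it, and the shaker at right with its switch ball near (359,228). Next I zoom in and project pixels into world coordinates.

```bash
cat >> h.py <<'E'
def pose():
    s=env.state(); T=np.eye(4); T[:3,:3]=Ro.from_euler('xyz',s['ee_rot'],degrees=True).as_matrix(); T[:3,3]=s['ee_pos']; return T
def pix(cam,uv,z,T=None):
    m=camera_model(cam); K=m["K"]; K=np.array(K)
    uv=np.atleast_2d(np.array(uv,float)); p=(uv-K[:2,2])/[K[0,0],K[1,1]]
    q=p.copy()
    for _ in range(20): q=p/(1+m["k1"]*(q**2).sum(1,keepdims=True))
    d=np.c_[q,np.ones(len(q))]
    if T is None: R=np.array(m["R"]).T; c=-R@np.array(m["t"])
    else: M=T@np.array(m["mount"]); R=M[:3,:3]; c=M[:3,3]
    d=d@R.T; return (c+d*((z-c[2])/d[:,2:]))[:,:2].round(1)
E
python3 - <<'E'
from h import *
im=cv2.imread("pics/top0.png")
a=cv2.resize(im[105:255,95:295],None,fx=4,fy=4,interpolation=cv2.INTER_CUBIC); cv2.imwrite("pics/zA.png",a)
a=cv2.resize(im[110:260,290:440],None,fx=4,fy=4,interpolation=cv2.INTER_CUBIC); cv2.imwrite("pics/zB.png",a)
print("tray",pix("top",[(214,189),(285,189),(285,245),(214,245)],12).tolist())
print("gauge",pix("top",[(206,121),(285,121),(285,175),(206,175)],20).tolist())
print("bin",pix("top",[(104,145),(187,145),(188,249),(100,249)],50).tolist())
m=camera_model("top");R=np.array(m["R"]);print(-R.T@np.array(m["t"]))
E
```

```text
tray [[548.7, 87.0], [543.9, -105.9], [392.7, -100.8], [397.7, 89.6]]
gauge [[736.9, 105.9], [732.0, -112.0], [581.2, -106.5], [586.4, 107.5]]
bin [[670.5, 378.4], [663.8, 154.2], [389.8, 154.0], [394.1, 385.3]]
[ 4.22370709e+02 -2.86954365e-02  1.10676769e+03]
```

View pics/zA.png

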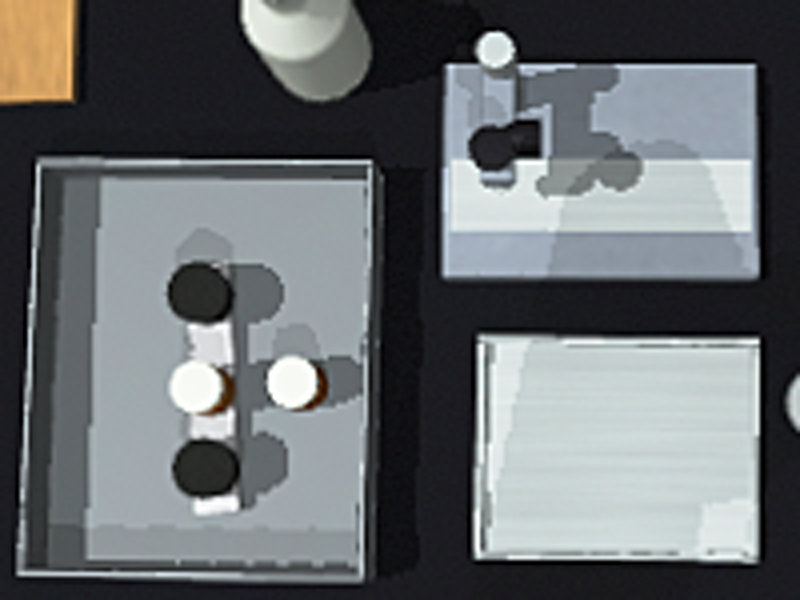

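View pics/zB.png

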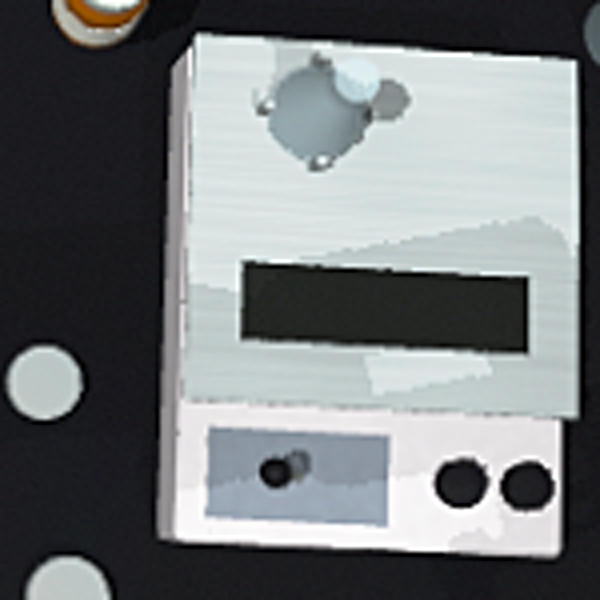

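Zoom A shows two stoppers and one jar on the bar, one jar at (293,381) beside it, and the knob at (490,148). Zoom B shows the strip corners and the ball at (275,471). I project these.

```bash
python3 - <<'E'
from h import *
A=lambda l:[(95+(u-1.5)/4,105+(v-1.5)/4) for u,v in l]
B=lambda l:[(290+(u-1.5)/4,110+(v-1.5)/4) for u,v in l]
P=lambda n,l,z:print(n,pix("top",l,z).tolist())
P("stop",A([(200,292),(206,468)]),52)
P("jarA",A([(198,387)]),64); P("jarB",A([(293,381)]),48)
P("bar",A([(194,507),(238,512),(192,320),(232,320)]),20)
P("knob",A([(490,148)]),162)
P("gauge",A([(444,64),(757,64),(760,278),(442,278)]),20)
P("tray",A([(477,337),(759,340),(759,562),(474,558)]),12)
P("bin",A([(38,160),(377,160),(372,580),(18,573)]),50)
P("strip",B([(243,262),(528,276),(528,353),(241,340)]),88)
P("plat",B([(197,34),(578,60),(579,418),(183,402)]),85)
P("ball",B([(275,471)]),115)
P("dishes",B([(44,382),(68,597)]),16); P("panel",B([(208,428),(388,436),(387,524),(205,516)]),66)
m=camera_model("wrist"); print(np.round(m["mount"],2).tolist(),m["K"],m["k1"])
E
```

```text
stop [[578.8, 266.6], [463.0, 262.4]]
jarA [[514.9, 264.7]]
jarB [[518.8, 205.8]]
bar [[438.3, 278.6], [434.3, 248.8], [564.5, 280.1], [563.8, 252.7]]
knob [[644.6, 66.1]]
gauge [[738.0, 106.9], [733.1, -109.0], [583.7, -105.6], [588.9, 109.8]]
tray [[549.0, 87.4], [542.3, -104.1], [392.4, -99.1], [400.1, 91.9]]
bin [[671.5, 378.1], [664.7, 149.2], [388.3, 155.0], [397.0, 387.7]]
strip [[567.1, -268.0], [553.8, -456.6], [503.6, -452.9], [517.0, -264.0]]
plat [[718.8, -247.1], [698.6, -505.0], [460.7, -485.9], [478.7, -225.3]]
ball [[432.9, -274.2]]
dishes [[498.6, -146.3], [354.2, -157.1]]
panel [[462.5, -245.1], [453.7, -363.9], [396.8, -360.1], [406.0, -240.5]]
[[0.0, -0.97, -0.26, 71.19], [1.0, 0.0, -0.0, 1.04], [0.0, -0.26, 0.97, -160.82], [0.0, 0.0, 0.0, 1.0]] [[269.83169      0.         256.38576841]
 [  0.         269.83169    191.72397801]
 [  0.           0.           1.        ]] -0.052825721827007045
```

```bash
cat >> h.py <<'E'
def go(x,y,z,yaw=None):
    "remaining shift in present tool axes, and turn about tool z"
    T=pose(); d=T[:3,:3].T@(np.array([x,y,z])-T[:3,3]); s=env.state()
    print("at",T[:3,3].round(1),"yaw",round(s['ee_rot'][2],1),"shift",d.round(1),"turn",None if yaw is None else round(((s['ee_rot'][2]-yaw)+180)%360-180,1))
E
python3 -m crank '-0.3 41.5 -44 0 0 0 0;-0.3 41.5 -44 0 0 0 0;-0.3 41.5 -44 0 0 0 0;-0.3 41.5 -44 0 0 0 0;-0.3 41.5 -44 0 0 0 0;-0.3 41.5 -44 0 0 0 0;-0.3 41.5 -44 0 0 0 0;-0.3 41.5 -44 0 0 0 0;-0.3 41.5 -44 0 0 0 0;-0.3 41.5 -44 0 0 0 0' 15
python3 -m crank '-0.3 41.5 -44 0 0 0 0;-0.3 41.5 -44 0 0 0 0;-0.3 41.5 -44 0 0 0 0;-0.3 41.5 -44 0 0 0 0;-0.3 0 0 0 0 0 -8;-0.3 0 0 0 0 0 -8;-0.3 0 0 0 0 0 -8;-0.3 0 0 0 0 0 0'
python3 - <<'E'
from h import *
st(); T=pose(); cv2.imwrite("pics/w1.png",grab_frame("wrist")); np.save("T1.npy",T)
find(["stopper1_mid","jar1_mid","bar_mid"],"wrist",6)
E
```

```text
time_s: 2.25
ee_pos: [436.3, 27.0, 225.3]
ee_rot: [180.0, -0.1, 21.3]
force: [1.7, -0.6, 0.4]
gripper_width: 59.1
gripper_force: 0.0
time_s: 3.25
ee_pos: [526.4, 249.3, 224.8]
ee_rot: [180.0, 0.0, 45.2]
force: [0.2, -0.6, 0.3]
gripper_width: 59.3
gripper_force: 0.0
{'time_s': 3.25, 'ee_pos': [526.39, 249.32, 224.84], 'ee_rot': [180.0, 0.01, 45.22], 'force': [0.21, -0.56, 0.3], 'gripper_width': 59.27, 'gripper_force': 0.0, 'qpos': [24.22, 19.0, 88.64, -0.01, 72.37, 69.0]}
stopper1_mid [([470, 267, 56], 0.95)]
jar1_mid [([518, 266, 64], 0.61), ([650, 74, 73], 0.29)]
bar_mid [([538, 270, 18], 0.89)]
```

View pics/w1.png

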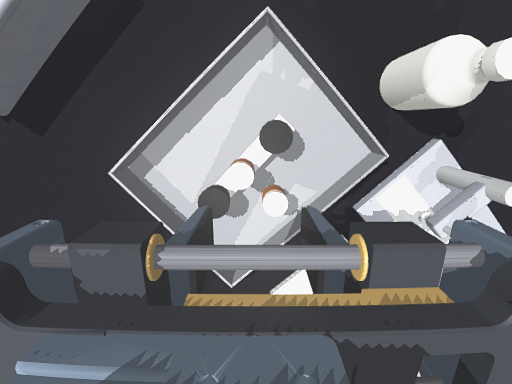

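The wrist view shows stoppers at (276,136) and (213,201), jar A's cap at (240,177), and jar B's cap at (275,205). All four are upright.

```bash
python3 - <<'E'
from h import *
T=np.load("T1.npy")
print(pix("wrist",[(276,135),(213,200)],52,T).tolist(),pix("wrist",[(240,177)],64,T).tolist(),pix("wrist",[(275,205)],48,T).tolist())
go(517,206,75,45); go(517,206,26,45)
E
```

```text
[[581.2, 270.2], [466.5, 267.9]] [[515.2, 265.7]] [[518.0, 205.5]]
at [526.4 249.2 225. ] yaw 45.2 shift [-37.3  23.7 150. ] turn 0.2
at [526.4 249.2 225. ] yaw 45.2 shift [-37.3  23.7 199. ] turn 0.2
```

```bash
python3 -m crank '-0.25 -36.5 24 40 0 0 0;-0.25 0 0 60 0 0 0;-0.25 0 0 50 0 0 0;-0.25 0 0 30 0 0 0;-0.25 0 0 19 0 0 0;-0.25 0 0 0 0 0 0;0.6 0 0 0 0 0 0;0.6 0 0 0 0 0 0;0.6 0 0 0 0 0 0;0.6 0 0 0 0 0 0' 15
python3 - <<'E'
from h import *
st(); go(440,-45,100,45); go(440,-45,26,45)
E
```

```text
time_s: 4.7
ee_pos: [518.5, 206.7, 26.9]
ee_rot: [179.9, -0.1, 45.3]
force: [-0.8, -0.2, 5.2]
gripper_width: 33.9
gripper_force: 15.0
{'time_s': 4.7, 'ee_pos': [518.45, 206.66, 26.92], 'ee_rot': [179.95, -0.1, 45.3], 'force': [-0.77, -0.18, 5.23], 'gripper_width': 33.85, 'gripper_force': 15.0, 'qpos': [20.56, 28.06, 106.58, -0.01, 45.25, 65.26]}
at [518.5 206.7  26.9] yaw 45.3 shift [-233.9  121.3  -73.4] turn 0.3
at [518.5 206.7  26.9] yaw 45.3 shift [-234.1  121.3    0.6] turn 0.3
```

```bash
python3 -m crank '0.6 0 0 -36 0 0 0;0.6 0 0 -38 0 0 0;0.6 -47 24.2 0 0 0 0;0.6 -47 24.2 0 0 0 0;0.6 -47 24.2 0 0 0 0;0.6 -47 24.2 0 0 0 0;0.6 -46 24.2 0 0 0 0;0.6 0 0 45 0 0 0;0.6 0 0 26 0 0 0;0.6 0 0 2 0 0 0'
python3 -m crank '0.6 0 0 0 0 0 0;-0.25 0 0 0 0 0 0;-0.25 0 0 0 0 0 0;-0.25 0 0 0 0 0 0;-0.25 0 0 -40 0 0 0;-0.25 0 0 -50 0 0 0'
python3 - <<'E'
from h import *
go(580,268,100,45)
grab_frame("top")
find(["jar1_mid","stopper1_mid","bar_mid"],"top",6)
E
```

```text
time_s: 5.95
ee_pos: [438.4, -45.2, 26.0]
ee_rot: [-179.9, 0.1, 45.3]
force: [0.1, -0.0, -0.3]
gripper_width: 33.7
gripper_force: 15.0
time_s: 6.7
ee_pos: [438.3, -44.9, 117.4]
ee_rot: [-179.9, 0.1, 45.3]
force: [1.3, -0.5, -0.4]
gripper_width: 57.2
gripper_force: 0.0
at [438.3 -44.9 117.4] yaw 45.3 shift [ 322.1 -119.3   17.1] turn 0.3
jar1_mid [([516, 260, 66], 0.73)]
stopper1_mid [([463, 269, 54], 0.46)]
bar_mid [([532, 264, 20], 0.66), ([541, -345, 87], 0.63)]
```

```bash
python3 -m crank '-0.4 53.7 -19.9 0 0 0 0;-0.4 53.7 -19.9 0 0 0 0;-0.4 53.7 -19.9 0 0 0 0;-0.4 53.7 -19.9 0 0 0 0;-0.4 53.7 -19.9 0 0 0 0;-0.4 53.7 -19.9 0 0 0 0;-0.4 0 0 -15 0 0 0'
python3 - <<'E'
from h import *
T=pose(); im=grab_frame("wrist"); cv2.imwrite("pics/w2.png",cv2.resize(im,(400,300))); find(["stopper1_mid","jar1_mid"],"wrist",6)
go(580,268,36,45)
np.save("T2.npy",T)
E
```

```text
time_s: 7.78
ee_pos: [580.3, 270.8, 128.2]
ee_rot: [-179.9, 0.3, 45.5]
force: [0.3, -1.8, 0.2]
gripper_width: 63.8
gripper_force: 0.0
stopper1_mid [([592, 320, 7], 0.31)]
jar1_mid [([529, 270, 46], 0.75), ([732, 216, 92], 0.73)]
at [580.4 267.2 131.3] yaw 45.3 shift [ 0.4 -0.8 95.3] turn 0.3
```

View pics/w2.png

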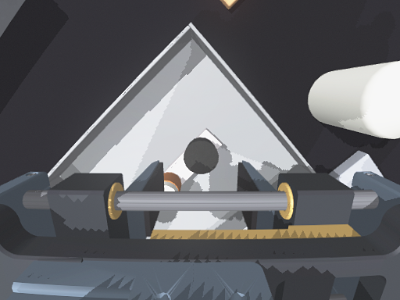

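The stopper is centred between the fingers at (201,155), on the bar. Jar A is partly hidden behind the left finger.

```bash
python3 - <<'E'
from h import *
T=np.load("T2.npy"); print(pix("wrist",[(257.5,198.5)],52,T))
E
python3 -m crank '-0.4 0 0 45 0 0 0;-0.4 0 0 35 0 0 0;-0.4 0 0 16 0 0 0;0.6 0 0 0 0 0 0;0.6 0 0 0 0 0 0;0.6 0 0 0 0 0 0;0.6 0 0 0 0 0 0' 15
python3 - <<'E'
from h import *
go(508,-45,110,45)
E
```

```text
[[582.  270.6]]
time_s: 8.8
ee_pos: [582.0, 268.3, 37.5]
ee_rot: [179.9, -0.2, 45.3]
force: [0.4, -1.7, 5.0]
gripper_width: 41.9
gripper_force: 15.0
at [582.  268.3  37.5] yaw 45.3 shift [-274.5  167.8  -72.9] turn 0.3
```

```bash
python3 -m crank '0.6 0 0 -36 0 0 0;0.6 0 0 -37 0 0 0;0.6 -45.8 28 0 0 0 0;0.6 -45.8 28 0 0 0 0;0.6 -45.8 28 0 0 0 0;0.6 -45.8 28 0 0 0 0;0.6 -45.8 28 0 0 0 0;0.6 -45.8 28 0 0 0 0;0.6 0 0 50 0 0 0;0.6 0 0 36 0 0 0'
python3 -m crank '0.6 0 0 2 0 0 0;-0.4 0 0 0 0 0 0;-0.4 0 0 0 0 0 0;-0.4 0 0 0 0 0 0;-0.4 0 0 -45 0 0 0;-0.4 0 0 -50 0 0 0;-0.4 0 0 0 0 0 0'
python3 - <<'E'
from h import *
go(515,265,125,45)
E
```

```text
time_s: 10.05
ee_pos: [506.7, -46.4, 22.2]
ee_rot: [180.0, -0.0, 45.2]
force: [0.2, -0.2, -1.1]
gripper_width: 41.5
gripper_force: 15.0
time_s: 10.92
ee_pos: [510.3, -45.6, 120.9]
ee_rot: [179.5, -0.4, 45.3]
force: [0.3, -0.2, 0.3]
gripper_width: 63.7
gripper_force: 0.0
at [510.3 -45.6 120.9] yaw 45.3 shift [ 224.2 -215.    -4.4] turn 0.3
```

```bash
python3 -m crank '-0.4 44.8 -43 -4 0 0 0;-0.4 44.8 -43 -4 0 0 0;-0.4 44.8 -43 -4 0 0 0;-0.4 44.8 -43 0 0 0 0;-0.4 44.8 -43 0 0 0 0;-0.4 0 0 0 0 0 0;-0.4 0 0 0 0 0 0'
python3 - <<'E'
from h import *
T=pose(); im=grab_frame("wrist"); cv2.imwrite("pics/w3.png",cv2.resize(im,(400,300))); find(["jar1_mid","stopper1_mid"],"wrist",6)
go(515,265,40,45); np.save("T3.npy",T)
E
```

```text
time_s: 11.8
ee_pos: [511.1, 264.5, 127.4]
ee_rot: [180.0, 0.1, 45.4]
force: [1.3, 0.3, -0.5]
gripper_width: 63.7
gripper_force: 0.0
jar1_mid [([517, 267, 63], 0.89)]
stopper1_mid [([475, 263, 53], 0.97)]
at [511.7 263.4 127.8] yaw 45.2 shift [ 3.5  1.2 87.8] turn 0.2
```

View pics/w3.png

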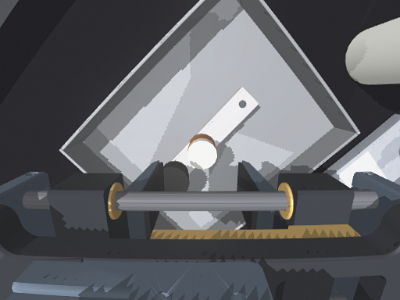

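Jar A's cap is at (203,152). Stopper 2 at (177,176) sits close to the left finger, so I'll turn the hand about 21° to clear it.

```bash
python3 -m crank '-0.4 0 0 0 0 0 10.5;-0.4 0 0 0 0 0 10.5;-0.4 0 0 0 0 0 0'
python3 - <<'E'
from h import *
T=np.load("T3.npy"); j=pix("wrist",[(260,194.5)],64,T)[0]; print(j, pix("wrist",[(226,225)],52,T)); go(j[0],j[1],40,24)
E
```

```text
time_s: 12.32
ee_pos: [512.0, 263.6, 128.0]
ee_rot: [180.0, 0.0, 24.3]
force: [-0.2, 0.3, 0.3]
gripper_width: 63.7
gripper_force: 0.0
[520.3 267.9] [[474.5 266.6]]
at [512.  263.6 128. ] yaw 24.3 shift [ 9.3 -0.5 88. ] turn 0.3
```

```bash
python3 -m crank '-0.4 6.5 0 0 0 0 0;-0.4 0 0 45 0 0 0;-0.4 0 0 30 0 0 0;-0.4 0 0 13 0 0 0;0.6 0 0 0 0 0 0;0.6 0 0 0 0 0 0;0.6 0 0 0 0 0 0;0.6 0 0 0 0 0 0' 15
python3 - <<'E'
from h import *
go(440,35,115,24)
E
```

```text
time_s: 13.32
ee_pos: [518.5, 268.0, 41.1]
ee_rot: [180.0, -0.1, 24.3]
force: [0.2, 0.2, 4.4]
gripper_width: 33.8
gripper_force: 15.0
at [518.5 268.   41.1] yaw 24.3 shift [-167.3  180.   -74.3] turn 0.3
```

```bash
python3 -m crank '0.6 0 0 -36 0 0 0;0.6 0 0 -38 0 0 0;0.6 -41.8 45 0 0 0 0;0.6 -41.8 45 0 0 0 0;0.6 -41.8 45 0 0 0 0;0.6 -41.8 45 0 0 0 0;0.6 0 0 50 0 0 0;0.6 0 0 36 0 0 0;0.6 0 0 2 0 0 0;0.6 0 0 0 0 0 0'
python3 -m crank '-0.4 0 0 0 0 0 0;-0.4 0 0 0 0 0 0;-0.4 0 0 0 0 0 0;-0.4 0 0 -45 0 0 0;-0.4 0 0 -50 0 0 0;-0.4 0 0 0 0 0 0'
python3 - <<'E'
from h import *
go(468,266,125,24)
E
```

```text
time_s: 14.58
ee_pos: [439.9, 35.0, 26.7]
ee_rot: [180.0, -0.0, 24.3]
force: [-0.9, -0.4, -0.4]
gripper_width: 33.6
gripper_force: 15.0
time_s: 15.32
ee_pos: [442.2, 35.0, 124.5]
ee_rot: [179.8, -0.5, 24.3]
force: [-0.2, -0.6, -0.9]
gripper_width: 64.0
gripper_force: 0.0
at [442.2  35.  124.5] yaw 24.3 shift [ 118.6 -199.9   -0.2] turn 0.3
```

```bash
python3 -m crank '-0.4 29.6 -50 -5 0 0 0;-0.4 29.6 -50 -5 0 0 0;-0.4 29.6 -50 0 0 0 0;-0.4 29.6 -50 0 0 0 0;-0.4 0 0 0 0 0 0;-0.4 0 0 0 0 0 0'
python3 - <<'E'
from h import *
T=pose(); im=grab_frame("wrist"); cv2.imwrite("pics/w4.png",cv2.resize(im,(400,300))); find(["stopper1_mid","bar_mid","jar1_mid"],"wrist",6)
go(468,266,36,24); np.save("T4.npy",T)
E
```

```text
time_s: 16.08
ee_pos: [464.1, 265.1, 129.8]
ee_rot: [180.0, 0.2, 24.3]
force: [-0.4, -0.2, -0.7]
gripper_width: 63.8
gripper_force: 0.0
stopper1_mid [([470, 268, 53], 0.94)]
bar_mid [([546, 270, 17], 0.75)]
jar1_mid []
at [464.9 264.4 130.8] yaw 24.2 shift [ 3.6 -0.2 94.8] turn 0.2
```

View pics/w4.png

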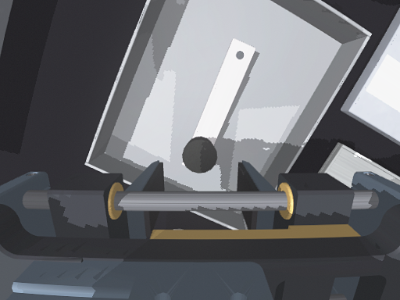

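The stopper is centred at (200,155). The bar shows behind it, with its far-end corners near (232,39) and (256,47).

```bash
python3 -m crank '-0.4 4 0 45 0 0 0;-0.4 0 0 35 0 0 0;-0.4 0 0 15 0 0 0;0.6 0 0 0 0 0 0;0.6 0 0 0 0 0 0;0.6 0 0 0 0 0 0;0.6 0 0 0 0 0 0' 15
python3 - <<'E'
from h import *
T=np.load("T4.npy"); print(pix("wrist",np.array([(232,39),(256,47),(194,133),(215,142)])*1.28,20,T).tolist())
go(508,38,110,24)
E
```

```text
time_s: 17.15
ee_pos: [469.7, 267.8, 37.3]
ee_rot: [180.0, -0.2, 24.3]
force: [0.9, -0.8, 5.9]
gripper_width: 41.3
gripper_force: 15.0
[[602.2, 285.5], [606.4, 255.6], [480.6, 280.4], [481.1, 250.4]]
at [469.7 267.8  37.3] yaw 24.3 shift [-59.5 225.2 -72.9] turn 0.3
```

```bash
python3 -m crank '0.6 0 0 -36 0 0 0;0.6 0 0 -37 0 0 0;0.6 -14.9 56.3 0 0 0 0;0.6 -14.9 56.3 0 0 0 0;0.6 -14.9 56.3 0 0 0 0;0.6 -14.9 56.3 0 0 0 0;0.6 0 0 50 0 0 0;0.6 0 0 36 0 0 0;0.6 0 0 2 0 0 0;0.6 0 0 0 0 0 0'
python3 -m crank '-0.4 0 0 0 0 0 0;-0.4 0 0 0 0 0 0;-0.4 0 0 0 0 0 0;-0.4 0 0 -50 0 0 0;-0.4 0 0 -55 0 0 0;-0.4 0 0 0 0 0 10.6;-0.4 0 0 0 0 0 10.6;-0.2 0 0 0 0 0 0'
python3 - <<'E'
from h import *
go(519.5,267,135,2.4)
E
```

```text
time_s: 18.4
ee_pos: [507.3, 37.9, 21.7]
ee_rot: [-180.0, -0.0, 24.3]
force: [0.6, -0.3, 0.5]
gripper_width: 41.9
gripper_force: 15.0
time_s: 19.4
ee_pos: [507.0, 37.6, 126.2]
ee_rot: [180.0, -0.0, 3.2]
force: [0.7, 0.9, 0.2]
gripper_width: 56.9
gripper_force: 0.0
at [507.   37.6 126.2] yaw 3.2 shift [  25.4 -228.3   -8.8] turn 0.8
```

```bash
python3 -m crank '-0.2 6.3 -57 -10 0 0 0;-0.2 6.3 -57 0 0 0 0;-0.2 6.3 -57 0 0 0 0;-0.2 6.3 -57 0 0 0 0;-0.2 0 0 0 0 0 0.8;-0.2 0 0 0 0 0 0'
python3 - <<'E'
from h import *
T=pose(); w=grab_frame("wrist"); t=grab_frame("top"); np.save("T5.npy",T)
w=cv2.resize(w,(400,300)); t=cv2.resize(t[105:255,95:295],(400,300)); cv2.imwrite("pics/c5.png",np.hstack([w,t]))
go(519.5,267,17,2.4)
E
```

```text
time_s: 20.15
ee_pos: [519.4, 266.2, 135.4]
ee_rot: [179.9, 0.1, 2.4]
force: [0.0, -0.2, 0.2]
gripper_width: 55.2
gripper_force: 0.0
at [519.7 265.3 135.7] yaw 2.3 shift [ -0.   -1.8 118.7] turn -0.1
```

View pics/c5.png

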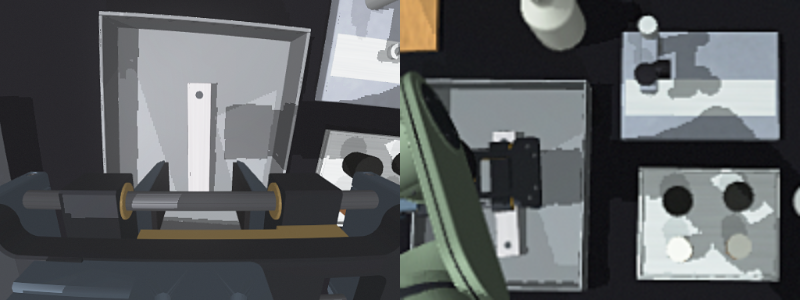

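All four parts stand in the tray, and the bar lies free and centred between the fingers. I'll grasp it.

```bash
python3 -m crank '-0.2 0 -1.5 50 0 0 0;-0.2 0 0 40 0 0 0;-0.2 0 0 20 0 0 0;-0.2 0 0 8 0 0 0;-0.2 0 0 0 0 0 0;0.6 0 0 0 0 0 0;0.6 0 0 0 0 0 0;0.6 0 0 0 0 0 0;0.6 0 0 0 0 0 0' 35
python3 - <<'E'
from h import *
st(); go(641.5,-75,115,88.7)
E
```

```text
time_s: 21.38
ee_pos: [520.2, 268.3, 18.6]
ee_rot: [-180.0, -0.1, 2.3]
force: [-0.1, -0.5, 4.3]
gripper_width: 29.5
gripper_force: 35.0
{'time_s': 21.38, 'ee_pos': [520.18, 268.31, 18.64], 'ee_rot': [-179.98, -0.06, 2.31], 'force': [-0.1, -0.53, 4.29], 'gripper_width': 29.51, 'gripper_force': 34.99, 'qpos': [26.16, 30.57, 103.17, -0.01, 46.19, 113.87]}
at [520.2 268.3  18.6] yaw 2.3 shift [107.5 347.9 -96.3] turn -86.4
```

```bash
python3 -m crank '0.6 0 0 -25 0 0 0;0.6 0 0 -36 0 0 0;0.6 0 0 -36 0 0 0;0.6 -5.7 57.9 0 0 0 0;0.6 -5.7 57.9 0 0 0 0;0.6 -5.7 57.9 0 0 0 0;0.6 -5.7 57.9 0 0 0 0;0.6 -5.7 57.9 0 0 0 0;0.6 -5.7 57.9 0 0 0 0;0.6 0 0 0 0 0 0'
python3 -m crank '0.6 0 0 0 0 0 -9.6;0.6 0 0 0 0 0 -9.6;0.6 0 0 0 0 0 -9.6;0.6 0 0 0 0 0 -9.6;0.6 0 0 0 0 0 -9.6;0.6 0 0 0 0 0 -9.6;0.6 0 0 0 0 0 -9.6;0.6 0 0 0 0 0 -9.6;0.6 0 0 0 0 0 -9.6;0.6 0 0 0 0 0 0'
python3 - <<'E'
from h import *
st(); go(641.5,-78,115,88.7); go(641.5,-78,44,88.7);
cv2.imwrite("pics/s6.png",cv2.resize(grab_frame("scene")[100:340,100:420],(640,480)))
E
```

```text
time_s: 22.62
ee_pos: [498.8, -83.7, 114.5]
ee_rot: [180.0, 0.1, 2.0]
force: [-0.2, 0.6, -2.8]
gripper_width: 29.6
gripper_force: 35.0
time_s: 23.88
ee_pos: [499.3, -79.1, 114.5]
ee_rot: [-179.9, -0.0, 88.7]
force: [-0.1, -0.1, -2.9]
gripper_width: 29.4
gripper_force: 35.0
{'time_s': 23.88, 'ee_pos': [499.31, -79.13, 114.53], 'ee_rot': [-179.94, -0.03, 88.65], 'force': [-0.09, -0.09, -2.88], 'gripper_width': 29.39, 'gripper_force': 34.99, 'qpos': [-10.32, 17.92, 107.84, 0.02, 54.29, -8.99]}
at [499.3 -79.1 114.5] yaw 88.7 shift [  4.5 142.1  -0.6] turn -0.0
at [499.3 -79.1 114.5] yaw 88.7 shift [  4.4 142.2  70.4] turn -0.0
```

View pics/s6.png

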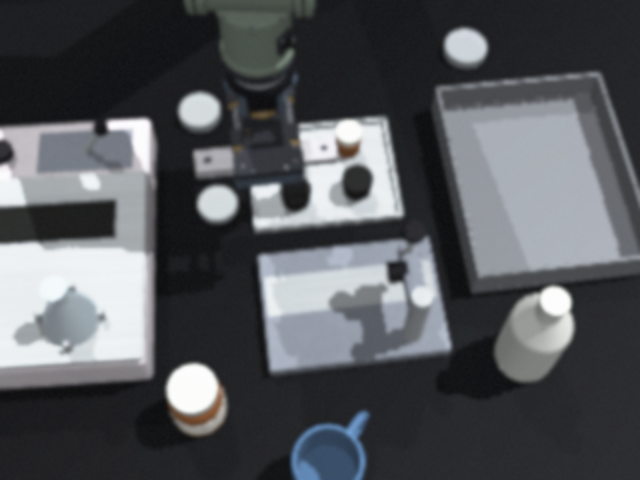

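The bin is empty and the bar is held level across the hand. I'll go to the right of the gauge, descend, then slide in from the right.

```bash
python3 -m crank '0.6 1.5 47.4 0 0 0 0;0.6 1.5 47.4 0 0 0 0;0.6 1.5 47.4 0 0 0 0;0.6 0 0 35 0 0 0;0.6 0 0 25 0 0 0;0.6 0 0 9 0 0 0;0.6 0 0 0 0 0 0'
python3 - <<'E'
from h import *
st(); go(643,-3.5,36,88.7)
T=pose(); cv2.imwrite("pics/c7.png",np.hstack([cv2.resize(grab_frame("wrist"),(400,300)),cv2.resize(grab_frame("top")[105:255,185:385],(400,300))]))
E
```

```text
time_s: 24.8
ee_pos: [641.7, -78.8, 45.6]
ee_rot: [-180.0, -0.0, 88.7]
force: [-0.2, -0.2, -1.9]
gripper_width: 29.6
gripper_force: 35.0
{'time_s': 24.8, 'ee_pos': [641.72, -78.78, 45.64], 'ee_rot': [-179.95, -0.01, 88.65], 'force': [-0.17, -0.2, -1.93], 'gripper_width': 29.56, 'gripper_force': 34.99, 'qpos': [-8.02, 33.19, 92.77, 0.0, 54.09, -6.68]}
at [641.7 -78.8  45.6] yaw 88.7 shift [75.3 -0.5  9.7] turn -0.0
```

View pics/c7.png

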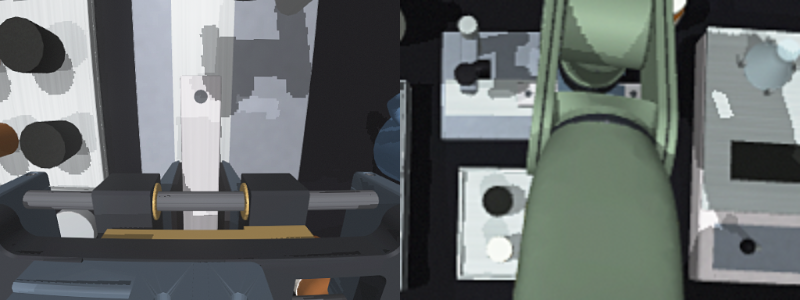

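```bash
python3 -m crank '0.6 25 0 0 0 0 0;0.6 25 0 0 0 0 0;0.6 25.3 -0.5 0 0 0 0;0.6 0 0 0 0 0 0;0.6 0 0 5 0 0 0;0.6 0 0 4 0 0 0;0.6 0 0 0 0 0 0'
python3 - <<'E'
from h import *
st(); go(643,-3.5,36,88.7)
T=pose(); np.save("T8.npy",T); cv2.imwrite("pics/c8.png",np.hstack([cv2.resize(grab_frame("wrist"),(400,300)),cv2.resize(grab_frame("top")[105:255,185:385],(400,300))]))
E
```

```text
time_s: 25.78
ee_pos: [642.7, -4.6, 36.4]
ee_rot: [-179.9, 0.0, 88.6]
force: [-0.6, -0.8, -2.4]
gripper_width: 29.5
gripper_force: 35.0
{'time_s': 25.78, 'ee_pos': [642.68, -4.55, 36.36], 'ee_rot': [-179.93, 0.01, 88.65], 'force': [-0.61, -0.78, -2.36], 'gripper_width': 29.49, 'gripper_force': 34.99, 'qpos': [-1.43, 33.49, 93.82, -0.01, 52.75, -0.06]}
at [642.7  -4.6  36.4] yaw 88.6 shift [1.1 0.3 0.4] turn -0.1
```

View pics/c8.png

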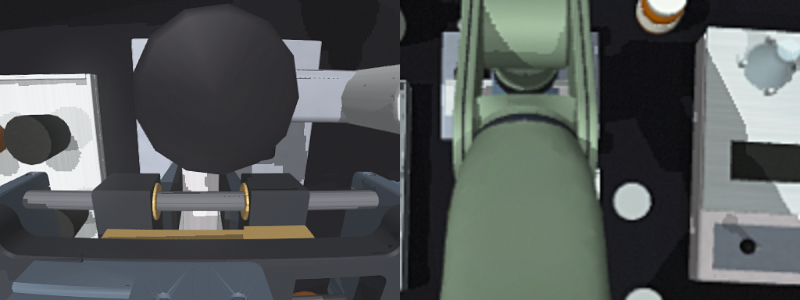

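The knob fills the wrist view at (217,88), and the bar runs under it.

```bash
python3 - <<'E'
from h import *
print(pix("wrist",[(277.8,112.6)],162,np.load("T8.npy")))
E
python3 -m crank '0.6 0 0 1.5 0 0 0;0.6 0 0 0 0 0 0'
python3 -m crank '0.15 0 0 0 0 0 0;0 0 0 0 0 0 0;-0.1 0 0 0 0 0 0;-0.1 0 0 0 0 0 0'
python3 -m crank '-0.1 0 0 -20 0 0 0;-0.1 0 0 -50 0 0 0;-0.1 0 0 -50 0 0 0;-0.1 0 0 -60 0 0 0;-0.1 0 0 0 0 0 0;0.5 -20 0 0 0 0 0;0.5 0 0 0 0 0 0'
python3 - <<'E'
from h import *
st();T=pose(); np.save("T9.npy",T); cv2.imwrite("pics/w9.png",grab_frame("wrist"));find(["gauge_knob","bar_mid"],"wrist")
E
```

```text
[[646.8  67.1]]
time_s: 26.12
ee_pos: [643.0, -3.8, 35.3]
ee_rot: [-180.0, 0.0, 88.7]
force: [-0.6, 0.2, -3.0]
gripper_width: 29.7
gripper_force: 35.0
time_s: 26.62
ee_pos: [643.2, -3.7, 35.6]
ee_rot: [180.0, 0.0, 88.7]
force: [0.9, -0.1, -0.1]
gripper_width: 50.3
gripper_force: 0.0
time_s: 27.5
ee_pos: [641.6, -25.5, 213.5]
ee_rot: [-179.8, 0.0, 88.6]
force: [-0.9, 0.3, 0.6]
gripper_width: 33.0
gripper_force: 0.0
{'time_s': 27.5, 'ee_pos': [641.6, -25.55, 213.48], 'ee_rot': [-179.79, 0.03, 88.59], 'force': [-0.85, 0.28, 0.57], 'gripper_width': 32.98, 'gripper_force': 0.0, 'qpos': [-3.29, 24.9, 81.06, -0.04, 74.25, -1.86]}
gauge_knob [([648, 67, 163], 0.97)]
bar_mid [([641, -9, 33], 0.88), ([467, 1, 7], 0.61)]
```

View pics/w9.png

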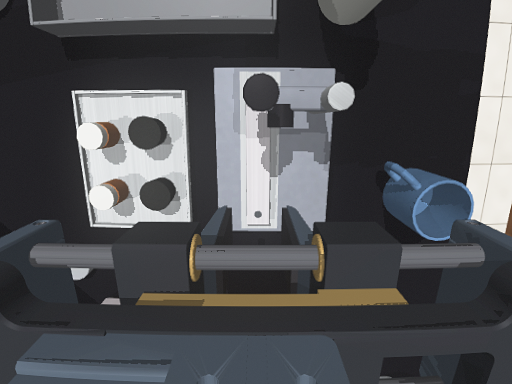

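The bar lies flat with its left end under the foot. The knob is at (261,92). Next I close the fingers and go above the knob.

```bash
python3 - <<'E'
from h import *
print(pix("wrist",[(261,91)],162,np.load("T9.npy"))); go(646.5,66.5,178,88.7)
E
python3 -m crank '1 30 -4 0 0 0 0;1 30 -4 0 0 0 0;1 31.5 0 0 0 0 0;1 0 0 0 0 0 0;1 0 0 0 0 0 0;1 0 0 0 0 0 0'
python3 - <<'E'
from h import *
st(); go(646.5,66.5,176,88.7)
E
```

```text
[[646.5  66.5]]
at [642.1 -24.  214. ] yaw 88.7 shift [90.6  2.4 36. ] turn -0.0
time_s: 28.4
ee_pos: [636.7, 67.0, 215.2]
ee_rot: [-180.0, 0.0, 88.6]
force: [0.4, -0.5, 0.2]
gripper_width: 0.6
gripper_force: 0.0
{'time_s': 28.4, 'ee_pos': [636.67, 67.0, 215.19], 'ee_rot': [-179.98, 0.02, 88.65], 'force': [0.4, -0.47, 0.2], 'gripper_width': 0.57, 'gripper_force': 0.0, 'qpos': [4.99, 24.58, 81.34, -0.02, 74.11, 6.35]}
at [636.7  67.  215.2] yaw 88.6 shift [-0.3  9.9 39.2] turn -0.1
```

```bash
python3 -m crank '1 0 10 0 0 0 0;1 0 0 25 0 0 0;1 0 0 14 0 0 0;1 0 0 10 0 0 0;1 0 0 10 0 0 0;1 0 0 8 0 0 0;1 0 0 0 0 0 0'
python3 -m crank '1 0 0 2 0 0 0;1 0 0 0 0 0 0'; python3 -m crank '1 0 0 1.5 0 0 0;1 0 0 0 0 0 0'
```

```text
time_s: 29.28
ee_pos: [646.8, 67.3, 148.4]
ee_rot: [180.0, 0.0, 88.7]
force: [-1.2, -3.2, 4.1]
gripper_width: 0.5
gripper_force: 2.0
time_s: 29.52
ee_pos: [646.9, 67.4, 146.8]
ee_rot: [180.0, 0.0, 88.7]
force: [-1.2, -3.0, 4.2]
gripper_width: 0.1
gripper_force: 2.1
time_s: 29.78
ee_pos: [646.9, 67.5, 145.1]
ee_rot: [180.0, 0.0, 88.7]
force: [-0.1, -3.3, 4.5]
gripper_width: 0.3
gripper_force: 2.2
```

```bash
python3 -m crank '1 0 0 1 0 0 0;1 0 0 0 0 0 0'; python3 -m crank '1 0 0 1 0 0 0;1 0 0 0 0 0 0'; python3 -m crank '1 0 0 1 0 0 0;1 0 0 0 0 0 0'
```

```text
time_s: 30.02
ee_pos: [646.9, 67.6, 144.0]
ee_rot: [180.0, 0.0, 88.7]
force: [-0.5, -2.8, 4.4]
gripper_width: 0.2
gripper_force: 2.3
time_s: 30.28
ee_pos: [646.9, 67.6, 143.3]
ee_rot: [180.0, 0.0, 88.7]
force: [-0.6, -3.7, 6.2]
gripper_width: 0.6
gripper_force: 3.0
time_s: 30.52
ee_pos: [647.0, 67.6, 143.3]
ee_rot: [179.9, 0.0, 88.7]
force: [-1.8, -3.5, 9.4]
gripper_width: 0.3
gripper_force: 5.0
```

The foot is on the bar: z has stopped at 143.3 while the force rises. I hold, then release.

```bash
python3 -m crank '1 0 0 0 0 0 0;1 0 0 0 0 0 0;1 0 0 0 0 0 0;1 0 0 0 0 0 0;1 0 0 0 0 0 0;1 0 0 0 0 0 0;1 0 0 0 0 0 0;1 0 0 0 0 0 0;1 0 0 0 0 0 0;1 0 0 0 0 0 0'
python3 -m crank '1 0 0 -8 0 0 0;1 0 0 -10 0 0 0;1 0 0 -12 0 0 0;1 0 0 -30 0 0 0;-0.1 0 0 -20 0 0 0;-0.1 -30 0 0 0 0 0;-0.1 -40 -1 0 0 0 0;-0.1 -20 -2 0 0 0 0;-0.1 0 0 0 0 0 0;-0.1 0 0 0 0 0 0'
python3 - <<'E'
from h import *
st();T=pose(); np.save("T10.npy",T); cv2.imwrite("pics/w10.png",grab_frame("wrist"));find(["gauge_knob","bar_mid"],"wrist")
E
```

```text
time_s: 31.78
ee_pos: [646.9, 67.6, 143.3]
ee_rot: [179.9, 0.0, 88.7]
force: [-2.3, -3.7, 10.6]
gripper_width: 0.4
gripper_force: 5.0
time_s: 33.02
ee_pos: [641.7, -21.1, 221.8]
ee_rot: [-180.0, -0.1, 88.7]
force: [0.3, -0.4, -0.6]
gripper_width: 50.2
gripper_force: 0.0
{'time_s': 33.02, 'ee_pos': [641.67, -21.06, 221.81], 'ee_rot': [-179.98, -0.07, 88.72], 'force': [0.29, -0.36, -0.62], 'gripper_width': 50.17, 'gripper_force': 0.0, 'qpos': [-2.94, 24.53, 80.46, 0.07, 75.03, -1.68]}
gauge_knob [([647, 68, 160], 0.65), ([449, -40, 48], 0.2)]
bar_mid [([644, -11, 33], 0.98)]
```

View pics/w10.png

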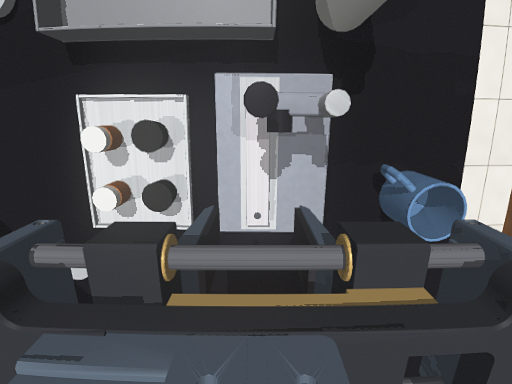

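The knob is back up at (261,99). The bar is still in place, its near end at rows 215-228, columns 246-270.

```bash
python3 - <<'E'
from h import *
T=np.load("T10.npy"); print(pix("wrist",[(246,226),(269,226),(248,130),(257.5,215)],36,T).tolist())
im=cv2.imread("pics/w10.png"); print(im[215:232:2,258].tolist()); print(im[205,236:284,1].tolist()); print(im[160,236:284,1].tolist())
go(643,-3.7,35.5,88.7)
E
```

```text
[[625.1, -90.4], [656.7, -91.1], [631.6, 38.5], [641.2, -74.7]]
[[108, 102, 100], [105, 99, 97], [222, 219, 222], [226, 224, 226], [227, 223, 226], [171, 168, 169], [221, 220, 218], [198, 191, 187], [131, 123, 119]]
[169, 169, 169, 168, 174, 225, 222, 222, 219, 218, 189, 228, 225, 224, 225, 228, 228, 227, 229, 229, 231, 227, 224, 226, 228, 224, 223, 224, 227, 228, 227, 231, 154, 126, 205, 202, 195, 198, 206, 223, 210, 164, 167, 167, 164, 164, 164, 168]
[174, 174, 173, 176, 205, 224, 224, 224, 221, 223, 215, 229, 223, 225, 226, 230, 229, 226, 229, 229, 230, 229, 228, 227, 176, 179, 152, 153, 156, 158, 157, 155, 150, 111, 128, 130, 126, 127, 126, 130, 156, 142, 114, 116, 115, 115, 116, 115]
at [641.7 -21.  221.9] yaw 88.8 shift [ 17.2   0.9 186.4] turn 0.1
```

```bash
python3 -m crank '-0.1 17.2 0.9 0 0 0 0;-0.1 0 0 0 0 0 0;-0.1 0 0 55 0 0 0;-0.1 0 0 50 0 0 0;-0.1 0 0 45 0 0 0;-0.1 0 0 25 0 0 0;-0.1 0 0 11 0 0 0;-0.1 0 0 0 0 0 0'
python3 -m crank '0.6 0 0 0 0 0 0;0.6 0 0 0 0 0 0;0.6 0 0 0 0 0 0;0.6 0 0 0 0 0 0' 35
python3 - <<'E'
from h import *
st()
E
```

```text
time_s: 34.17
ee_pos: [643.0, -4.9, 35.8]
ee_rot: [-180.0, 0.0, 88.7]
force: [-0.4, 0.4, 0.4]
gripper_width: 50.4
gripper_force: 0.0
time_s: 34.67
ee_pos: [643.5, -5.1, 37.2]
ee_rot: [179.9, 0.0, 88.7]
force: [-1.1, 0.3, 6.0]
gripper_width: 29.8
gripper_force: 35.0
{'time_s': 34.67, 'ee_pos': [643.5, -5.08, 37.17], 'ee_rot': [179.9, 0.0, 88.7], 'force': [-1.13, 0.29, 5.96], 'gripper_width': 29.8, 'gripper_force': 35.0, 'qpos': [-1.48, 33.43, 93.8, -0.0, 52.67, -0.17]}
```

```bash
python3 -m crank '0.6 0 0 -7 0 0 0;0.6 -15 0 0 0 0 0;0.6 -30 0 0 0 0 0;0.6 -30 0 0 0 0 0;0.6 0 0 -40 0 0 0;0.6 0 0 -50 0 0 0;0.6 0 0 -20 0 0 0;0.6 -20 -53 0 0 0 0;0.6 -20 -53 0 0 0 2.7;0.6 0 0 0 0 0 0'
python3 - <<'E'
from h import *
st(); go(535.4,-360.4,155,86)
E
```

```text
time_s: 35.92
ee_pos: [529.2, -118.9, 152.1]
ee_rot: [-179.7, 0.0, 85.8]
force: [1.1, 0.2, -1.6]
gripper_width: 29.7
gripper_force: 35.0
{'time_s': 35.92, 'ee_pos': [529.2, -118.94, 152.09], 'ee_rot': [-179.67, 0.0, 85.85], 'force': [1.09, 0.18, -1.56], 'gripper_width': 29.73, 'gripper_force': 35.0, 'qpos': [-13.85, 18.85, 100.05, -0.07, 61.42, -9.66]}
at [ 529.2 -118.9  152.1] yaw 85.8 shift [-240.4   23.7   -3. ] turn -0.2
```

```bash
python3 -m crank '0.6 -60 6 0 0 0 0;0.6 -60 6 0 0 0 0;0.6 -60 6 0 0 0 0;0.6 -60 6 0 0 0 0;0.6 0 0 0 0 0 0;0.6 0 0 0 0 0 0'
python3 - <<'E'
from h import *
p=pix("scene",[(78,204),(157,200),(158,218),(77,222)],88); print(p.tolist(),p.mean(0))
st(); go(535.4,-360.4,108,86)
E
```

```text
time_s: 36.67
ee_pos: [541.3, -358.8, 152.1]
ee_rot: [-179.9, -0.1, 86.0]
force: [0.7, 1.0, -3.4]
gripper_width: 29.7
gripper_force: 35.0
[[502.3, -451.8], [519.2, -263.9], [567.8, -263.8], [550.4, -452.4]] [ 534.925 -357.975]
{'time_s': 36.67, 'ee_pos': [541.34, -358.81, 152.11], 'ee_rot': [-179.94, -0.07, 85.95], 'force': [0.71, 0.99, -3.42], 'gripper_width': 29.67, 'gripper_force': 35.0, 'qpos': [-34.57, 27.82, 85.3, 0.03, 66.97, -30.53]}
at [ 541.3 -358.8  152.1] yaw 86.0 shift [-2.1 -5.8 44.1] turn -0.0
```

```bash
python3 -m crank '0.6 -1 -5.8 0 0 0 0;0.6 0 0 25 0 0 0;0.6 0 0 15 0 0 0;0.6 0 0 3 0 0 0;0.6 0 0 0 0 0 0;0.6 0 0 0 0 0 0'
python3 -m crank '0.6 0 0 1.5 0 0 0;0.6 0 0 0 0 0 0'
python3 -m crank '0.6 0 0 1.5 0 0 0;0.6 0 0 0 0 0 0'
```

```text
time_s: 37.42
ee_pos: [536.2, -359.5, 110.8]
ee_rot: [179.9, 0.1, 86.0]
force: [-0.1, 0.9, -1.8]
gripper_width: 29.9
gripper_force: 35.0
time_s: 37.67
ee_pos: [535.7, -359.4, 108.6]
ee_rot: [180.0, 0.0, 86.0]
force: [-0.8, 0.0, -2.3]
gripper_width: 29.8
gripper_force: 35.0
time_s: 37.92
ee_pos: [535.6, -359.3, 106.8]
ee_rot: [-180.0, -0.0, 86.0]
force: [0.2, 0.3, -3.0]
gripper_width: 29.4
gripper_force: 35.0
```

```bash
python3 -m crank '0.6 0 0 1 0 0 0;0.6 0 0 0 0 0 0'
python3 -m crank '0.6 0 0 1 0 0 0;0.6 0 0 0 0 0 0'
python3 -m crank '0.6 0 0 1 0 0 0;0.6 0 0 0 0 0 0'
```

```text
time_s: 38.17
ee_pos: [535.7, -359.3, 105.8]
ee_rot: [-180.0, -0.0, 86.0]
force: [-0.8, 0.4, -2.0]
gripper_width: 29.7
gripper_force: 35.0
time_s: 38.42
ee_pos: [535.8, -359.4, 105.2]
ee_rot: [180.0, 0.0, 86.0]
force: [-0.5, 0.5, -0.1]
gripper_width: 29.9
gripper_force: 35.0
time_s: 38.67
ee_pos: [535.8, -359.4, 105.1]
ee_rot: [180.0, 0.0, 86.0]
force: [-1.6, 1.2, 5.6]
gripper_width: 29.7
gripper_force: 35.0
```

Contact. I release, rise, and move aside to check the placing.

```bash
python3 -m crank '0.6 0 0 -0.7 0 0 0;0.15 0 0 0 0 0 0;0 0 0 0 0 0 0;-0.1 0 0 0 0 0 0;-0.1 0 0 0 0 0 0'
python3 -m crank '-0.1 0 0 -20 0 0 0;-0.1 0 0 -50 0 0 0;-0.1 0 0 -50 0 0 0;-0.1 -40 -30 0 0 0 0;-0.1 -30 -30 0 0 0 0;-0.1 0 0 0 0 0 0;-0.1 0 0 0 0 0 0'
python3 - <<'E'
from h import *
st();T=pose(); np.save("T11.npy",T); w=grab_frame("wrist"); t=grab_frame("top"); cv2.imwrite("pics/w11.png",w); cv2.imwrite("pics/t11.png",t)
find(["bar_mid","pad","switch_ball","switch_pivot"],"wrist");find(["bar_mid","switch_ball"],"top")
# bar segmentation: bright pixels over dark strip in the wrist picture
m=camera_model("wrist"); 
g=cv2.cvtColor(w,cv2.COLOR_BGR2GRAY)
def proj(X):
    M=np.linalg.inv(T@np.array(m["mount"])); c=M[:3,:3]@X+M[:3,3]; s=c[:2]/c[2]; r2=(s**2).sum(); K=np.array(m["K"]); return (K[:2,:2]@(s*(1+m["k1"]*r2))+K[:2,2])
for X in [(535,-360,88),(540,-266,88),(530,-454,88),(432,-274,114)]: print(X,proj(np.array(X)).round())
E
```

```text
time_s: 39.3
ee_pos: [535.8, -359.3, 104.5]
ee_rot: [-180.0, 0.0, 86.0]
force: [-0.2, -1.2, -0.2]
gripper_width: 50.2
gripper_force: 0.0
time_s: 40.17
ee_pos: [471.2, -424.7, 224.6]
ee_rot: [180.0, -0.0, 86.0]
force: [0.4, 0.0, -0.1]
gripper_width: 50.4
gripper_force: 0.0
{'time_s': 40.17, 'ee_pos': [471.25, -424.73, 224.62], 'ee_rot': [179.97, -0.03, 85.98], 'force': [0.41, 0.02, -0.15], 'gripper_width': 50.45, 'gripper_force': 0.0, 'qpos': [-43.08, 23.73, 81.34, 0.04, 74.92, -39.08]}
bar_mid [([534, -347, 101], 0.59)]
pad [([564, -338, 86], 0.86)]
switch_ball [([440, -280, 119], 0.92)]
switch_pivot [([563, -342, 82], 0.71)]
bar_mid [([433, -272, 123], 0.62), ([537, -351, 103], 0.56)]
switch_ball [([433, -274, 123], 0.5)]
(535, -360, 88) [312. 122.]
(540, -266, 88) [314.  26.]
(530, -454, 88) [309. 206.]
(432, -274, 114) [203.  35.]
```

```bash
python3 - <<'E'
from h import *
T=np.load("T11.npy"); m=camera_model("wrist"); K=np.array(m["K"])
g=cv2.cvtColor(cv2.imread("pics/w11.png"),cv2.COLOR_BGR2GRAY); gt=cv2.cvtColor(cv2.imread("pics/t11.png"),cv2.COLOR_BGR2GRAY)
def proj(X,cam):
    m=camera_model(cam);K=np.array(m["K"])
    if cam=="wrist": M=np.linalg.inv(T@np.array(m["mount"])); R,t=M[:3,:3],M[:3,3]
    else: R,t=np.array(m["R"]),np.array(m["t"])
    c=R@X+t; s=c[:2]/c[2]; return K[:2,:2]@(s*(1+m["k1"]*(s@s)))+K[:2,2]
th=np.radians(-4.1); ex=np.array([np.cos(th),np.sin(th)]); ey=np.array([-np.sin(th),np.cos(th)]); c0=np.array([535.3,-359.5])
def line(a,b,z,cam,img):
    u=proj(np.r_[c0+a*ex+b*ey,z],cam).round().astype(int); 
    return int(img[u[1],u[0]]) if 0<=u[0]<512 and 0<=u[1]<384 else -1
for cam,img in(("wrist",g),("top",gt)):
    print(cam)
    for b in(-75,-60,-40,0,40,75): print("b",b,[line(a,b,104,cam,img) for a in range(-40,41,3)])
    for z in(88,104): print("along z",z,[(b,line(0,b,z,cam,img)) for b in list(range(-106,-76,3))+list(range(76,107,3))])
E
```

```text
wrist
b -75 [218, 217, 215, 212, 220, 64, 65, 62, 107, 221, 220, 224, 223, 182, 187, 223, 220, 224, 220, 49, 108, 218, 217, 220, 216, 219, 217]
b -60 [221, 219, 217, 216, 219, 65, 66, 63, 112, 203, 199, 205, 204, 208, 199, 201, 200, 205, 205, 51, 116, 199, 197, 202, 196, 203, 199]
b -40 [221, 219, 218, 217, 220, 67, 67, 64, 99, 206, 200, 207, 207, 209, 201, 202, 201, 206, 163, 51, 59, 205, 201, 205, 198, 206, 200]
b 0 [222, 219, 219, 220, 221, 68, 69, 67, 110, 204, 202, 206, 207, 209, 203, 204, 200, 204, 202, 54, 42, 207, 206, 206, 204, 212, 207]
b 40 [226, 223, 223, 222, 230, 69, 72, 69, 112, 224, 223, 226, 224, 225, 224, 225, 222, 220, 132, 56, 60, 227, 225, 223, 224, 229, 224]
b 75 [231, 227, 228, 226, 229, 66, 73, 71, 106, 226, 226, 226, 223, 119, 122, 228, 221, 220, 129, 57, 56, 229, 222, 225, 223, 226, 227]
along z 88 [(-106, 77), (-103, 78), (-100, 76), (-97, 74), (-94, 49), (-91, 46), (-88, 232), (-85, 221), (-82, 222), (-79, 223), (76, 106), (79, 173), (82, 226), (85, 226), (88, 226), (91, 62), (94, 236), (97, 226), (100, 226), (103, 226), (106, 224)]
along z 104 [(-106, 77)
[... 856 characters left out ...]
7, 227, 235, 243, 17, 7, 189, 232, 225, 224, 223, 227]
b 75 [223, 221, 219, 224, 127, 28, 33, 27, 81, 239, 233, 239, 172, 157, 137, 233, 234, 250, 114, 31, 24, 246, 228, 225, 223, 221, 224]
along z 88 [(-106, 221), (-103, 226), (-100, 237), (-97, 190), (-94, 0), (-91, 125), (-88, 234), (-85, 242), (-82, 246), (-79, 171), (76, 234), (79, 238), (82, 217), (85, 121), (88, 33), (91, 35), (94, 129), (97, 242), (100, 226), (103, 223), (106, 221)]
along z 104 [(-106, 224), (-103, 224), (-100, 224), (-97, 224), (-94, 226), (-91, 237), (-88, 0), (-85, 121), (-82, 227), (-79, 239), (76, 137), (79, 233), (82, 238), (85, 216), (88, 122), (91, 45), (94, 32), (97, 128), (100, 242), (103, 226), (106, 223)]
```

The bar sits square on the strip, about 1.5 mm off centre, with the strip showing on every side. Now the switch: I turn the hand so it closes left-right and go above the ball.

```bash
python3 -m crank '0 0 0 0 0 0 10;0 0 0 0 0 0 10;0 0 0 0 0 0 10;0 0 0 0 0 0 10;0 0 0 0 0 0 10;0 0 0 0 0 0 10;0 0 0 0 0 0 10;0 0 0 0 0 0 10;0 0 0 0 0 0 10;0 0 0 0 0 0 0'
python3 - <<'E'
from h import *
st(); go(433,-275,180,-4)
w=cv2.imread("pics/w11.png")[15:60,180:230].max(2); n,l,s,c=cv2.connectedComponentsWithStats((w<70).astype(np.uint8))
T=np.load("T11.npy")
for i in range(1,n):
    if s[i,4]>30: print(s[i],c[i]+[180,15],pix("wrist",[c[i]+[180,15]],115,T))
E
```

```text
time_s: 41.82
ee_pos: [471.1, -424.8, 224.6]
ee_rot: [180.0, -0.0, -3.9]
force: [0.8, -0.0, 0.4]
gripper_width: 45.7
gripper_force: 0.0
{'time_s': 41.82, 'ee_pos': [471.13, -424.83, 224.65], 'ee_rot': [180.0, -0.0, -3.86], 'force': [0.76, -0.03, 0.44], 'gripper_width': 45.74, 'gripper_force': 0.0, 'qpos': [-43.08, 23.73, 81.34, 0.0, 74.93, 50.78]}
at [ 471.1 -424.8  224.6] yaw -3.9 shift [ -48.1 -146.9   44.6] turn 0.1
[ 13  10  20  23 225] [203.08444444  38.26666667] [[ 434.  -276.5]]
```

```bash
python3 -m crank '0 -16 -49.5 0 0 0 0;0 -16 -49.5 0 0 0 0;0 -16 -48.5 0 0 0 0;0 0 0 0 0 0 0;0 0 0 40 0 0 0;0 0 0 40 0 0 0;0 0 0 18 0 0 0;0 0 0 10 0 0 0;0 0 0 0 0 0 0' 3
python3 - <<'E'
from h import *
st(); go(431,-302.5,117,-4)
E
```

```text
time_s: 42.95
ee_pos: [433.6, -275.0, 116.4]
ee_rot: [180.0, 0.0, -4.0]
force: [0.5, -1.4, -0.1]
gripper_width: 45.5
gripper_force: 0.0
{'time_s': 42.95, 'ee_pos': [433.61, -275.03, 116.39], 'ee_rot': [180.0, 0.02, -3.96], 'force': [0.47, -1.43, -0.08], 'gripper_width': 45.47, 'gripper_force': 0.0, 'qpos': [-33.66, 18.42, 106.73, -0.01, 54.86, 60.31]}
at [ 433.6 -275.   116.4] yaw -4.0 shift [-0.7 27.6 -0.6] turn 0.0
```

```bash
python3 -m crank '0.4 0 0 0 0 0 0;0.45 0 0 0 0 0 0;0.45 0 0 0 0 0 0'
python3 -m crank '0.45 0 5 0 0 0 0;0.45 0 5 0 0 0 0;0.45 0 5 0 0 0 0;0.45 0 5 0 0 0 0;0.45 0 5 0 0 0 0;0.45 0 2.5 0 0 0 0;0.45 0 0 0 0 0 0;0.7 0 0 0 0 0 0;0.7 0 0 0 0 0 0;0.7 0 0 0 0 0 0'
python3 - <<'E'
from h import *
st(); go(431,-302.5,117,-4)
E
```

```text
time_s: 43.32
ee_pos: [433.7, -274.6, 117.2]
ee_rot: [180.0, -0.1, -4.0]
force: [-0.8, 0.2, -0.2]
gripper_width: 24.8
gripper_force: 0.0
time_s: 44.58
ee_pos: [431.4, -301.9, 116.6]
ee_rot: [180.0, 0.0, -4.0]
force: [-0.1, -0.4, 0.3]
gripper_width: 19.4
gripper_force: 3.0
{'time_s': 44.58, 'ee_pos': [431.45, -301.88, 116.62], 'ee_rot': [179.99, 0.0, -3.98], 'force': [-0.09, -0.37, 0.32], 'gripper_width': 19.44, 'gripper_force': 3.0, 'qpos': [-36.22, 19.45, 105.06, -0.02, 55.48, 57.77]}
at [ 431.4 -301.9  116.6] yaw -4.0 shift [-0.4  0.7 -0.4] turn 0.0
```

```bash
python3 -m crank '0.7 0 1 0 0 0 0;0.7 0 0 0 0 0 0;0.3 0 0 0 0 0 0;0.3 0 0 0 0 0 0;0.3 0 0 0 0 0 0;0.3 0 0 0 0 0 0;0.3 0 0 0 0 0 0;0.3 0 0 0 0 0 0;0.3 0 0 0 0 0 0;0.3 0 0 0 0 0 0'
python3 -m crank '0.3 0 0 0 0 0 0;0.3 0 0 0 0 0 0;0.3 0 0 0 0 0 0;0.3 0 0 0 0 0 0;0.3 0 0 0 0 0 0;0.3 0 0 0 0 0 0;0.3 0 0 0 0 0 0;0.3 0 0 0 0 0 0'
```

```text
time_s: 45.82
ee_pos: [431.4, -302.9, 116.7]
ee_rot: [180.0, -0.0, -4.0]
force: [-0.5, 0.6, 0.3]
gripper_width: 31.7
gripper_force: 0.0
time_s: 46.82
ee_pos: [431.4, -302.9, 116.6]
ee_rot: [180.0, 0.0, -4.0]
force: [0.3, 0.1, 0.6]
gripper_width: 31.9
gripper_force: 0.0
```

```bash
python3 -m crank '0.45 0 0 0 0 0 0;0.45 0 4 0 0 0 0;0.45 0 6 0 0 0 0;0.45 0 6 0 0 0 0;0.45 0 6 0 0 0 0;0.45 0 6 0 0 0 0;0.45 0 4 0 0 0 0;0.45 0 0 0 0 0 0'
python3 -m crank '0.45 0 2 0 0 0 0;0.45 0 0 0 0 0 0'; python3 -m crank '0.45 0 1 0 0 0 0;0.45 0 0 0 0 0 0'
```

```text
time_s: 47.82
ee_pos: [429.2, -335.4, 116.6]
ee_rot: [180.0, -0.0, -4.0]
force: [-0.3, 0.2, -0.4]
gripper_width: 25.3
gripper_force: 0.2
time_s: 48.08
ee_pos: [429.0, -336.2, 116.6]
ee_rot: [-179.9, 0.0, -4.0]
force: [0.8, 4.3, -1.8]
gripper_width: 24.6
gripper_force: 1.8
time_s: 48.32
ee_pos: [429.0, -336.6, 116.6]
ee_rot: [-179.9, 0.0, -4.0]
force: [0.9, 5.5, -0.3]
gripper_width: 25.0
gripper_force: 3.0
```

The lever is at its right stop: the force rises with little further motion, which puts the pivot at y ≈ -302.5. One firmer nudge, then I open and rise clear.

```bash
python3 -m crank '0.45 0 1 0 0 0 0;0.45 0 0 0 0 0 0' 10
python3 -m crank '0.45 0 -3 0 0 0 0;0 0 -2 0 0 0 0;0 0 0 0 0 0 0;0 0 0 -30 0 0 0;0 0 0 -50 0 0 0;0 0 0 -50 0 0 0;0 -50 0 -10 0 0 0;0 -50 0 0 0 0 0;0 0 0 0 0 0 0;0 0 0 0 0 0 0'
python3 - <<'E'
from h import *
st()
for c in("wrist","top"):
    im=grab_frame(c); cv2.imwrite(f"pics/{c}12.png",im)
    find(["switch_ball","bar_mid","stopper1_mid","jar1_mid"],c,5)
g=cv2.imread("pics/top12.png").max(2)
# dark blobs on panel area / in tray
w=g[215:242,340:392]; n,l,s,c=cv2.connectedComponentsWithStats((w<60).astype(np.uint8))
for i in range(1,n):
    if s[i,4]>8: print("ball?",s[i],pix("top",[c[i]+[340,215]],112))
def blobs(mask): 
    n,l,s,c=cv2.connectedComponentsWithStats(mask.astype(np.uint8)); return [(s[i,4],pix("top",[c[i]+[216,191]],40)[0].tolist()) for i in range(1,n) if s[i,4]>25]
t=g[191:244,216:284]; print("dark in tray",blobs(t<60))
E
```

```text
time_s: 48.58
ee_pos: [429.0, -336.5, 116.5]
ee_rot: [-179.7, 0.0, -4.0]
force: [1.7, 8.7, 0.9]
gripper_width: 25.2
gripper_force: 4.3
time_s: 49.82
ee_pos: [330.0, -327.4, 257.0]
ee_rot: [179.9, -0.1, -4.0]
force: [0.1, -0.3, -0.6]
gripper_width: 45.7
gripper_force: 0.0
{'time_s': 49.82, 'ee_pos': [330.0, -327.44, 257.05], 'ee_rot': [179.93, -0.09, -4.03], 'force': [0.07, -0.32, -0.55], 'gripper_width': 45.67, 'gripper_force': 0.0, 'qpos': [-46.2, 7.05, 99.93, 0.0, 72.9, 47.83]}
switch_ball [([435, -329, 116], 0.62)]
bar_mid []
stopper1_mid [([502, 17, 21], 0.71)]
jar1_mid [([438, 17, 30], 0.66)]
switch_ball [([431, -325, 116], 0.69)]
bar_mid []
stopper1_mid [([504, 37, 36], 0.63), ([473, -9, 8], 0.36)]
jar1_mid [([440, 31, 47], 0.47)]
ball? [39 11  8  7 43] [[ 427.2 -334.9]]
dark in tray [(np.int32(164), [506.2, -45.8]), (np.int32(164), [502.0, 34.1])]
```

```bash
python3 - <<'E'
from h import *
g=cv2.cvtColor(cv2.imread("pics/top12.png"),cv2.COLOR_BGR2GRAY); g0=cv2.cvtColor(cv2.imread("pics/t11.png"),cv2.COLOR_BGR2GRAY)
m=camera_model("top");K=np.array(m["K"])
def px(X): c=np.array(m["R"])@X+np.array(m["t"]); s=c[:2]/c[2]; return (K[:2,:2]@(s*(1+m["k1"]*(s@s)))+K[:2,2]).round().astype(int)
th=np.radians(-4.1); ex=np.array([np.cos(th),np.sin(th)]); ey=np.array([-np.sin(th),np.cos(th)])
for b in(-75,-40,0,40,75):
    print(b,[int(g[tuple(px(np.r_[np.array([535.3,-359.5])+a*ex+b*ey,104])[::-1])]) for a in range(-40,41,4)])
t=cv2.imread("pics/top12.png")[191:244,216:284]; print("white/amber caps", [(int(v),pix("top",[c+[216,191]],48)[0].tolist()) for v,c in zip(*[ (lambda s,c:(s[1:,4],c[1:]))(*cv2.connectedComponentsWithStats(((t.min(2)>235)).astype(np.uint8))[2:])][0]) if v>40])
find(["bar_mid","jar1_mid"],"scene",5)
grab_frame("scene"); find(["bar_mid","jar1_mid","stopper1_mid","dish3","washbottle"],"scene",5)
E
```

```text
-75 [232, 224, 223, 228, 238, 165, 36, 40, 42, 39, 42, 41, 42, 41, 39, 59, 251, 223, 225, 224, 223]
-40 [237, 238, 233, 234, 238, 146, 13, 40, 43, 41, 40, 41, 40, 40, 38, 29, 247, 225, 223, 220, 223]
0 [212, 215, 212, 208, 216, 231, 19, 33, 36, 38, 35, 42, 42, 42, 42, 20, 240, 224, 220, 221, 219]
40 [228, 232, 219, 208, 208, 244, 20, 34, 40, 41, 42, 40, 41, 42, 42, 14, 188, 225, 224, 221, 222]
75 [223, 132, 72, 200, 216, 178, 74, 37, 38, 36, 38, 36, 36, 37, 38, 32, 217, 201, 199, 202, 207]
white/amber caps [(110, [439.9, -44.9])]
bar_mid [([504, -122, 114], 0.86), ([506, 12, 6], 0.58)]
jar1_mid [([452, 32, 48], 0.73)]
bar_mid [([513, -347, 104], 0.69)]
jar1_mid [([451, 32, 48], 0.75), ([601, -360, 83], 0.57), ([433, -328, 110], 0.34), ([362, -161, 15], 0.3)]
stopper1_mid [([505, 36, 37], 0.6)]
dish3 [([504, -146, 10], 0.81), ([360, -165, 13], 0.75), ([305, 229, 15], 0.6), ([672, 6, 22], 0.16)]
washbottle [([773, 181, 112], 0.78)]
```

The bar is no longer on the strip: the strip is uniformly dark, and a hole-like spot sits about 34 mm towards the front. Something knocked it after t=40. I'll relocate it, lay it again and redo the switch sequence.

```bash
python3 -m crank '0 49 29.3 0 0 0 0;0 49 29.3 0 0 0 0;0 49 29.3 0 0 0 0;0 0 0 0 0 0 -10;0 0 0 0 0 0 -10;0 0 0 0 0 0 -10;0 0 0 0 0 0 -10;0 0 0 0 0 0 -10;0 0 0 0 0 0 -10;0 0 0 0 0 0 -10'
python3 -m crank '-0.1 0 0 0 0 0 -10;-0.1 0 0 0 0 0 -10;-0.1 0 0 0 0 0 0;-0.1 0 0 0 0 0 0'
python3 - <<'E'
from h import *
st(); T=pose(); np.save("T13.npy",T); w=grab_frame("wrist"); cv2.imwrite("pics/w13.png",w)
find(["bar_mid","switch_ball","pad"],"wrist")
m=camera_model("wrist");K=np.array(m["K"]);M=np.linalg.inv(T@np.array(m["mount"]))
def px(X): c=M[:3,:3]@X+M[:3,3]; s=c[:2]/c[2]; return K[:2,:2]@(s*(1+m["k1"]*(s@s)))+K[:2,2]
th=np.radians(-4.1); ex=np.array([np.cos(th),np.sin(th)]); ey=np.array([-np.sin(th),np.cos(th)]); c0=np.array([535.3,-359.5])
# orthorectified map of the pad frame at z=102, 1 mm/px: columns a -100..60, rows b 120..-120
A,Bb=np.meshgrid(np.arange(-100,61),np.arange(120,-121,-1))
uv=np.array([[px(np.r_[c0+a*ex+b*ey,102]) for a,b in zip(ra,rb)] for ra,rb in zip(A,Bb)]).astype(np.float32)
o=cv2.cvtColor(cv2.remap(w,uv[...,0],uv[...,1],cv2.INTER_LINEAR),cv2.COLOR_BGR2GRAY); cv2.imwrite("pics/o13.png",o)
for r in range(10,241,12): print(120-r,' '.join(f"{v:3d}" for v in o[r,20:100:3]))
E
```

```text
time_s: 51.98
ee_pos: [470.0, -424.8, 256.6]
ee_rot: [-180.0, -0.0, 66.3]
force: [-0.3, 1.0, 0.2]
gripper_width: 45.5
gripper_force: 0.0
time_s: 52.48
ee_pos: [470.0, -424.8, 256.6]
ee_rot: [-180.0, 0.0, 85.9]
force: [-0.1, -0.7, 0.2]
gripper_width: 50.2
gripper_force: 0.0
{'time_s': 52.48, 'ee_pos': [469.99, -424.81, 256.59], 'ee_rot': [-180.0, 0.0, 85.86], 'force': [-0.09, -0.71, 0.2], 'gripper_width': 50.17, 'gripper_force': 0.0, 'qpos': [-43.15, 22.77, 78.29, -0.0, 78.94, -39.01]}
bar_mid [([504, -343, 98], 0.79)]
switch_ball [([436, -328, 114], 0.6)]
pad [([567, -340, 80], 0.56)]
110 240 240 240 240 240 242 227 229 232 233 233 228 232 231 230 228 225 229 227 227 227 227 228 230 224 227 227
98 213 233 241 241 241 243 227 230 231 233 233 229 233 232 230 227 225 230 227 228 227 229 228 231 225 228 226
86 178 231 240 241 242 243 227 231 231 233 233 226 231 232 230 233 232 233 231 233 234  88  66  66  67  66  65
74 175 220 241 241 241 244 227 232 230 233 233 213 229 231 221 113 112 160 231 232 235  93  66  67  66  66  64
62 174 235 242 242 242 243 226 232 229 232 232 214 229 231 230 
[... 1023 characters left out ...]
18  60  61  63  63  62  62
-58 236 236 236 236 238 215 221 221 222 222 223 227 225 230 229 234 230 226 225 229 227  57  62  63  62  62  61
-70 235 235 235 235 236 213 219 220 221 221 222 228 226 229 229 208 219 226 224 228 219  58  60  61  61  61  60
-82 236 237 235 235 236 189 217 218 219 217 221 149 151 151 148 144 141 141  53  56  54  62  63  61  59  59  60
-94 233 234 235 235 236 181 215 217 217 214 219 216 215 216 216 215 211 214 193 180 180 178 181 202 198 199 202
-106 234 235 234 233 235 183 210 213 215 211 218 215 213 215 215 212 209 211 214 215 213 215  88  52  51  73  79
-118  48  49  49  50  49 128 207 213 214 209 215 213 210 213 213 209 207 209 213 214 210 215  94  45  45  49  47
```

```bash
python3 - <<'E'
from h import *
go(502,-355,103,86)
E
```

```text
at [ 470.  -424.8  256.6] yaw 86.0 shift [ 71.8  27.  153.6] turn -0.0
```

```bash
python3 -m crank '-0.1 36 13.5 0 0 0 0;-0.1 36 13.5 0 0 0 0;-0.1 0 0 0 0 0 0;-0.1 0 0 55 0 0 0;-0.1 0 0 50 0 0 0;-0.1 0 0 30 0 0 0;-0.1 0 0 12 0 0 0;-0.1 0 0 6 0 0 0;-0.1 0 0 0 0 0 0' 25
python3 -m crank '0.6 0 0 0 0 0 0;0.6 0 0 0 0 0 0;0.6 0 0 0 0 0 0;0.6 0 0 0 0 0 0' 35
python3 - <<'E'
from h import *
st(); go(535.3,-359.5,115,86)
E
```

```text
time_s: 53.8
ee_pos: [502.4, -355.5, 104.5]
ee_rot: [179.9, 0.1, 86.0]
force: [0.5, 0.8, -0.1]
gripper_width: 50.2
gripper_force: 0.0
time_s: 54.3
ee_pos: [502.5, -355.1, 104.5]
ee_rot: [179.9, 0.1, 86.0]
force: [1.6, -0.5, 2.3]
gripper_width: 29.9
gripper_force: 34.6
{'time_s': 54.3, 'ee_pos': [502.48, -355.13, 104.47], 'ee_rot': [179.91, 0.05, 86.0], 'force': [1.65, -0.54, 2.28], 'gripper_width': 29.89, 'gripper_force': 34.56, 'qpos': [-36.32, 27.23, 93.93, 0.0, 58.73, -32.33]}
at [ 502.5 -355.1  104.5] yaw 86.0 shift [ -2.1  33.1 -10.5] turn 0.0
```

```bash
python3 -m crank '0.6 0 0 -15 0 0 0;0.6 -1 16.5 0 0 0 0;0.6 -1 16.6 0 0 0 0;0.6 0 0 0 0 0 0;0.6 0 0 10 0 0 0;0.6 0 0 2.5 0 0 0;0.6 0 0 0 0 0 0'
python3 -m crank '0.6 0 0 1.5 0 0 0;0.6 0 0 0 0 0 0'
python3 -m crank '0.6 0 0 1 0 0 0;0.6 0 0 0 0 0 0'
```

```text
time_s: 55.18
ee_pos: [534.8, -359.1, 107.1]
ee_rot: [179.9, 0.0, 86.0]
force: [0.1, 1.9, 4.0]
gripper_width: 30.0
gripper_force: 34.5
time_s: 55.42
ee_pos: [534.9, -359.1, 107.0]
ee_rot: [179.9, 0.0, 86.0]
force: [-2.6, 3.1, 11.7]
gripper_width: 29.9
gripper_force: 34.5
time_s: 55.68
ee_pos: [534.9, -359.1, 106.9]
ee_rot: [179.9, 0.0, 86.0]
force: [-2.8, 3.7, 16.7]
gripper_width: 30.1
gripper_force: 34.5
```

```bash
python3 -m crank '0.6 0 0 -2 0 0 0;0.15 0 0 0 0 0 0;0 0 0 0 0 0 0;-0.1 0 0 0 0 0 0;-0.1 0 0 0 0 0 0'
python3 -m crank '-0.1 0 0 -20 0 0 0;-0.1 0 0 -50 0 0 0;-0.1 0 0 -50 0 0 0;-0.1 -35 -32 0 0 0 0;-0.1 -35 -32 0 0 0 0;-0.1 0 0 0 0 0 0;-0.1 0 0 0 0 0 0'
cat > chk.py <<'E'
from h import *
st(); T=pose(); w=grab_frame("wrist")
m=camera_model("wrist");K=np.array(m["K"]);M=np.linalg.inv(T@np.array(m["mount"]))
def px(X): c=M[:3,:3]@X+M[:3,3]; s=c[:2]/c[2]; return K[:2,:2]@(s*(1+m["k1"]*(s@s)))+K[:2,2]
th=np.radians(-4.1); ex=np.array([np.cos(th),np.sin(th)]); ey=np.array([-np.sin(th),np.cos(th)]); c0=np.array([535.3,-359.5])
A,Bb=np.meshgrid(np.arange(-100,61),np.arange(120,-121,-1))
uv=np.array([[px(np.r_[c0+a*ex+b*ey,104]) for a,b in zip(ra,rb)] for ra,rb in zip(A,Bb)]).astype(np.float32)
o=cv2.cvtColor(cv2.remap(w,uv[...,0],uv[...,1],cv2.INTER_LINEAR),cv2.COLOR_BGR2GRAY)
for b in(75,40,0,-40,-75): print(b,"across a=-40..40",[int(o[120-b,a+100]) for a in range(-40,41,3)])
print("along a=4",[(b,int(o[120-b,104])) for b in list(range(-100,-76,3))+list(range(78,103,3))])
E
python3 chk.py
```

```text
time_s: 56.3
ee_pos: [534.7, -359.1, 105.3]
ee_rot: [-180.0, -0.0, 86.0]
force: [0.2, 0.4, 0.2]
gripper_width: 50.4
gripper_force: 0.0
time_s: 57.18
ee_pos: [466.4, -424.3, 225.5]
ee_rot: [180.0, -0.0, 86.0]
force: [0.0, 1.6, 0.1]
gripper_width: 50.2
gripper_force: 0.0
{'time_s': 57.18, 'ee_pos': [466.35, -424.26, 225.5], 'ee_rot': [179.98, -0.04, 85.97], 'force': [0.03, 1.64, 0.1], 'gripper_width': 50.18, 'gripper_force': 0.0, 'qpos': [-43.36, 23.35, 81.83, 0.04, 74.83, -39.34]}
75 across a=-40..40 [231, 227, 228, 227, 233, 69, 71, 70, 120, 227, 227, 227, 112, 109, 104, 155, 222, 221, 192, 55, 64, 228, 223, 224, 224, 229, 227]
40 across a=-40..40 [227, 223, 224, 223, 231, 67, 68, 68, 116, 225, 223, 225, 225, 226, 224, 225, 221, 222, 199, 54, 69, 228, 225, 224, 223, 228, 224]
0 across a=-40..40 [224, 220, 220, 220, 216, 66, 68, 65, 113, 205, 202, 210, 209, 209, 205, 204, 202, 204, 161, 53, 80, 209, 205, 207, 204, 213, 203]
-40 across a=-40..40 [223, 220, 220, 218, 187, 66, 66, 62, 114, 203, 202, 208, 207, 208, 203, 203, 201, 207, 170, 51, 116, 204, 202, 205, 199, 207, 201]
-75 across a=-40..40 [220, 217, 216, 214, 184, 65, 65, 64, 122, 222, 220, 224, 222, 223, 221, 219, 221, 224, 184, 53, 134, 219, 219, 220, 217, 220, 220]
along a=4 [(-100, 213), (-97, 213), (-94, 214), (-91, 59), (-88, 56), (-85, 57), (-82, 44), (-79, 224), (78, 167), (81, 225), (84, 225), (87, 224), (90, 218), (93, 228), (96, 227), (99, 227), (102, 227)]
```

The bar is again square and fully on the strip. I redo the switch with it in place: lever back to left, then centre, pause, right.

```bash
python3 -m crank '0 0 0 0 0 0 10;0 0 0 0 0 0 10;0 0 0 0 0 0 10;0 0 0 0 0 0 10;0 0 0 0 0 0 10;0 0 0 0 0 0 10;0 0 0 0 0 0 10;0 0 0 0 0 0 10;0 0 0 0 0 0 10;0 0 0 0 0 0 0'
python3 - <<'E'
from h import *
go(429,-334,117,-4)
E
```

```text
time_s: 58.48
ee_pos: [467.1, -423.6, 225.5]
ee_rot: [-180.0, 0.0, -3.8]
force: [0.5, -0.2, 0.2]
gripper_width: 45.6
gripper_force: 0.0
at [ 467.1 -423.6  225.5] yaw -3.8 shift [-43.9 -86.8 108.5] turn 0.2
```

```bash
python3 -m crank '0 -22 -43.5 0 0 0 0;0 -22 -43.5 0 0 0 0;0 0 0 0 0 0 0;0 0 0 0 0 0 0;0 0 0 40 0 0 0;0 0 0 40 0 0 0;0 0 0 18 0 0 0;0 0 0 10 0 0 0;0 0 0 0 0 0 0' 5
python3 -m crank '0.45 0 0 0 0 0 0;0.45 0 0 0 0 0 0;0.45 0 -10 0 0 0 0;0.45 0 -10 0 0 0 0;0.45 0 -10 0 0 0 0;0.45 0 -10 0 0 0 0;0.45 0 -10 0 0 0 0;0.45 0 -8 0 0 0 0;0.45 0 -5 0 0 0 0;0.45 0 0 0 0 0 0'
python3 - <<'E'
from h import *
st(); go(431.4,-302.7,117,-4)
E
```

```text
time_s: 59.6
ee_pos: [428.6, -335.3, 117.2]
ee_rot: [-180.0, 0.0, -4.0]
force: [0.6, -0.4, -0.2]
gripper_width: 45.4
gripper_force: 0.0
time_s: 60.85
ee_pos: [432.5, -271.1, 117.5]
ee_rot: [-179.9, 0.0, -4.0]
force: [0.5, -0.5, 0.0]
gripper_width: 25.0
gripper_force: 0.0
{'time_s': 60.85, 'ee_pos': [432.49, -271.06, 117.49], 'ee_rot': [-179.94, 0.04, -3.99], 'force': [0.47, -0.54, 0.01], 'gripper_width': 25.04, 'gripper_force': 0.0, 'qpos': [-33.39, 18.13, 107.01, 0.04, 54.93, 60.58]}
at [ 432.5 -271.1  117.5] yaw -4.0 shift [ 1.1 31.6  0.5] turn 0.0
```

```bash
python3 -m crank '0.45 0 6 0 0 0 0;0.45 0 6 0 0 0 0;0.45 0 6 0 0 0 0;0.45 0 6 0 0 0 0;0.45 0 5 0 0 0 0;0.45 0 2.5 0 0 0 0;0.45 0 0 0 0 0 0;0.7 0 0 0 0 0 0;0.7 0 0 0 0 0 0;0.7 0 0 0 0 0 0' 3
python3 -m crank '0.3 0 0 0 0 0 0;0.3 0 0 0 0 0 0;0.3 0 0 0 0 0 0;0.3 0 0 0 0 0 0;0.3 0 0 0 0 0 0;0.3 0 0 0 0 0 0;0.3 0 0 0 0 0 0;0.3 0 0 0 0 0 0;0.3 0 0 0 0 0 0;0.3 0 0 0 0 0 0'
python3 -m crank '0.3 0 0 0 0 0 0;0.3 0 0 0 0 0 0;0.3 0 0 0 0 0 0;0.3 0 0 0 0 0 0;0.3 0 0 0 0 0 0;0.45 0 0 0 0 0 0'
python3 -m crank '0.45 0 4 0 0 0 0;0.45 0 6 0 0 0 0;0.45 0 6 0 0 0 0;0.45 0 6 0 0 0 0;0.45 0 6 0 0 0 0;0.45 0 4 0 0 0 0;0.45 0 2 0 0 0 0;0.45 0 0 0 0 0 0' 10
```

```text
time_s: 62.1
ee_pos: [430.4, -303.2, 117.6]
ee_rot: [180.0, 0.0, -4.0]
force: [-0.1, 0.2, 0.9]
gripper_width: 19.2
gripper_force: 3.0
time_s: 63.35
ee_pos: [430.5, -303.2, 117.7]
ee_rot: [180.0, -0.0, -4.0]
force: [0.3, -0.1, -0.2]
gripper_width: 32.1
gripper_force: 0.0
time_s: 64.1
ee_pos: [430.5, -303.3, 117.7]
ee_rot: [180.0, -0.0, -4.0]
force: [0.4, -0.3, 0.4]
gripper_width: 26.1
gripper_force: 0.0
time_s: 65.1
ee_pos: [428.0, -336.2, 117.4]
ee_rot: [-179.9, 0.0, -4.0]
force: [0.9, 5.2, -1.3]
gripper_width: 25.1
gripper_force: 2.4
```

Lever at the right stop again. One small nudge, then back off and check.

```bash
python3 -m crank '0.45 0 1 0 0 0 0;0.45 0 0 0 0 0 0'
python3 -m crank '0.45 0 -3 0 0 0 0;0 0 -2 0 0 0 0;0 0 0 0 0 0 0;0 0 0 -30 0 0 0;0 0 0 -50 0 0 0;0 0 0 -50 0 0 0;0 -50 0 -10 0 0 0;0 -50 0 0 0 0 0;0 0 0 0 0 0 0'
python3 - <<'E'
from h import *
t=grab_frame("top"); T=None
m=camera_model("top");K=np.array(m["K"]); g=cv2.cvtColor(t,cv2.COLOR_BGR2GRAY)
def px(X): c=np.array(m["R"])@X+np.array(m["t"]); s=c[:2]/c[2]; return (K[:2,:2]@(s*(1+m["k1"]*(s@s)))+K[:2,2]).round().astype(int)
th=np.radians(-4.1); ex=np.array([np.cos(th),np.sin(th)]); ey=np.array([-np.sin(th),np.cos(th)]); c0=np.array([535.3,-359.5])
f=lambda a,b,z:int(g[tuple(px(np.r_[c0+a*ex+b*ey,z])[::-1])])
for b in(-75,0,75): print(b,[f(a,b,104) for a in range(-40,41,4)])
print([(b,f(6,b,104)) for b in list(range(-99,-75,3))+list(range(78,103,3))])
find(["switch_ball","bar_mid","stopper1_mid","jar1_mid"],"top",4)
w=t.max(2)[215:242,340:392]; n,l,s,c=cv2.connectedComponentsWithStats((w<60).astype(np.uint8)); print("ball",[pix("top",[c[i]+[340,215]],112)[0].tolist() for i in range(1,n) if s[i,4]>25])
w=t.max(2)[191:244,216:284]; n,l,s,c=cv2.connectedComponentsWithStats((w<60).astype(np.uint8)); print("stoppers",[pix("top",[c[i]+[216,191]],36)[0].tolist() for i in range(1,n) if s[i,4]>60])
d=cv2.absdiff(t,cv2.imread("pics/top0.png")).max(2); 
for nm,(x,y) in {"dish1":(163,284),"dish2":(307,259),"dish3":(301,205),"wash":(170,110),"bigjar":(317,106),"jarB":(0,0)}.items():
    if x: print(nm,int((d[y-12:y+13,x-12:x+13]>60).sum()))
for xy in [(440,-45),(440,35)]:
    u=px(np.r_[xy,48]); print("cap",xy,t[u[1]-2:u[1]+3,u[0]-2:u[0]+3].mean((0,1)).round())
E
```

```text
time_s: 65.35
ee_pos: [428.0, -336.4, 117.3]
ee_rot: [-179.8, 0.0, -4.0]
force: [1.5, 6.1, -1.2]
gripper_width: 24.7
gripper_force: 3.5
time_s: 66.47
ee_pos: [326.2, -326.0, 258.4]
ee_rot: [179.9, -0.0, -4.2]
force: [0.6, -0.4, -0.6]
gripper_width: 45.7
gripper_force: 0.0
-75 [222, 219, 220, 146, 18, 33, 239, 249, 243, 244, 242, 241, 245, 255, 40, 59, 250, 223, 225, 223, 223]
0 [202, 194, 205, 180, 25, 30, 146, 209, 208, 234, 232, 229, 226, 255, 71, 15, 239, 225, 219, 220, 219]
75 [200, 197, 199, 111, 25, 28, 43, 218, 213, 89, 65, 94, 212, 219, 54, 25, 217, 201, 199, 202, 206]
[(-99, 222), (-96, 224), (-93, 235), (-90, 191), (-87, 15), (-84, 30), (-81, 15), (-78, 235), (78, 204), (81, 212), (84, 208), (87, 225), (90, 106), (93, 96), (96, 22), (99, 123), (102, 216)]
switch_ball [([428, -327, 116], 0.67)]
bar_mid [([537, -348, 105], 0.91)]
stopper1_mid [([504, 37, 34], 0.74), ([300, 231, 14], 0.25)]
jar1_mid [([649, 68, 162], 0.39)]
ball [[427.2, -334.9]]
stoppers [[506.5, -46.0], [502.0, 34.3]]
dish1 0
dish2 0
dish3 0
wash 0
bigjar 0
cap (440, -45) [244. 248. 246.]
cap (440, 35) [229. 236. 232.]
```

```bash
python3 -c "
from workcell import env
print(env.job_done())"
```

```text
the job is handed in; nothing more can be done
None
```

I handed the job in at about 66 s of the 210 s, and the last check showed all four parts in the tray, the bar square on the rubber strip and the switch fully right; the bar was knocked off the strip after I first laid it, possibly before I threw the switch, so I re-laid it and repeated the sequence (back to left, centre, 2 s pause, right), and the gauge foot had rested on the bar for about 1.5 s and sprung back.

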